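# Refill the cedar shoe freshener

### The arm

A 6-joint arm with a two-finger parallel gripper is mounted at the origin on the work surface. World frame = base frame: x ahead of the robot, y to its left, z up, the work surface at z = 0. Lengths are in m, angles in rad, forces in N, time in s.
With the tool pointing down it reaches from about 0.3 to 0.775 m from the base axis. Payload 14.6 kg.
Tool frame: the origin (TCP) lies midway between the tips of the shut fingers; the grasp point (between the pads) lies robot.grasp_offset behind it (robot.grasp_offset is the distance from the TCP to the grasp point, in m); z points along the fingers, y is the line along which they close (so a half turn about z gives the same grasp; the last joint's range is limited). The gripper opens to 85 mm and grips with 20 to 120 N. Pads are 22 mm wide; open, the fingers measure 114 mm over their backs; the gripper's body (76 mm by 85 mm) begins 54 mm behind the grasp point. The pads swing forward as they close: fully open they stand 13 mm farther back than shut.
Start: joints at [-1.337, 0.3, 1.521, -0, 1.321, -0.067], TCP at [0.163, -0.525, 0.231] pointing down, gripper open.
Joint ranges: [-3.03, 3.03], [-0.79, 2.21], [0.23, 2.52], [-1.04, 4.18], [0, 3.07], [-2.55, 2.55]. Speed limits (rad/s): [2.22, 2.22, 2.57, 3.14, 3.14, 3.14].

### API

Orientations are given as a rotation vector (axis times angle).
In Python, from rig import status, viewer, ticket, robot gives the robot as it stands.
- The arm moves only by the tool servo_tool, never from a script. Its argument "plan" is one flat list of numbers, 7 for each row, row after row: the closure, from -1 (fully open) to 1 (shut), then the shift along the tool's x, y, z each as a share of 0.75 m, from -1 to 1, then the turn, a rotation vector about the tool's x, y, z each as a share of pi rad, from -1 to 1. A call has 1 to 8 rows; each row is the pose to reach, as a shift and turn from the pose commanded when the call began, along the tool's axes at that moment, turning the shorter way round; what a row does not reach only later rows make up. A row lasts 1/8 s, in which the tool goes at most 62.5 mm and 10.7 degrees, less where a joint would pass 70% of its speed; a pose out of reach is approached as far as the arm can. A call with a number of a shift or a turn outside -1 to 1 is refused whole. A call with a gripper value outside its range is refused whole. The fingers move at their own pace and stop on an object; "newtons" is the grip in N (left out, the last holds). Time passes only in rows, so rows that repeat a pose let the fingers close. It gives the time, the measured TCP pose, the force, the opening and the grip force at its end, in the units of the state.
- status.observe(): the state, without advancing time (a new reading comes with each control period).
- viewer.capture(name): name is "scene" or "top"; returns the picture (420x560x3 uint8, blue, green, red); there is no depth.
- viewer.get_calibration(name): a dict with "camera_matrix" (3x3 intrinsics, pixels), "R" (3x3) and "t" (3): a world point X has camera coordinates R X + t. Camera axes: x right, y down, z forward; pixel columns grow to the right and rows downward; lengths in m; the calibration is good to about 2 mm. A picture is of the moment at which its call begins. get_calibration takes no time and is no camera call.
- ticket.sign_off(): hands the job in; it is judged then, once.
The state is a dict: "t": time; "joint_pos": joint angles; "joint_velocities": joint speeds; "joint_torque": joint torques, N m; "position": TCP position; "tool_rot": TCP orientation; "ft_force": force on the tool from outside, world axes, zero at the start; "wrist_torque": the same for the moment, N m; "gripper_width": opening from 0.0 (shut) to 1.0 (fully open); "finger_force": force on a finger pad.
Only numpy, scipy, OpenCV 4.12 (cv2) and the standard library are available. Lean on these libraries where they do the work, as an engineer would, in place of code of your own. Each camera call takes 0.05 s, during which the arm holds its last target. There are 200 camera calls.

### The job

Refill the shoe freshener: take every cedar block from the turntable and seat each one flat in a pocket of its own in the freshener, any block in any pocket, and screw its loose black filler cap tight (clockwise, to the stop). Once the blocks are in and the cap is tight, push the brass T-handle fully home on the square vent shaft, then turn it clockwise as far as it goes to open the vent, and leave it on the shaft. Do not shift the other things on the console.

Things in the scene. Friction and masses are not known exactly. Their poses are not given: they have to be found in the camera images.
- block0: cedar refill block, plain wood, flat rectangular block 64 (x) by 40 (y) by 28 (z) mm with three dark grooves across its top; stands on the turntable at the start, or is absent (None): three or four of block0..block3 are present. Origin: centre of its underside; z up. Any block fits any pocket, either way round.
- block1: cedar refill block, plain wood, flat rectangular block 64 (x) by 40 (y) by 28 (z) mm with three dark grooves across its top; stands on the turntable at the start, or is absent (None): three or four of block0..block3 are present. Origin: centre of its underside; z up. Any block fits any pocket, either way round.
- block2: cedar refill block, plain wood, flat rectangular block 64 (x) by 40 (y) by 28 (z) mm with three dark grooves across its top; stands on the turntable at the start, or is absent (None): three or four of block0..block3 are present. Origin: centre of its underside; z up. Any block fits any pocket, either way round.
- block3: cedar refill block, plain wood, flat rectangular block 64 (x) by 40 (y) by 28 (z) mm with three dark grooves across its top; stands on the turntable at the start, or is absent (None): three or four of block0..block3 are present. Origin: centre of its underside; z up. Any block fits any pocket, either way round.
- pocket0 (a point): centre of the floor of one of the four rectangular pockets of the freshener (a fixed flat aluminium appliance, 180 (x) by 240 (y) by 20 (z) mm, standing on the console). Each pocket is 68 (x) by 44 (y) mm and 10 mm deep, so a seated block stands 18 mm proud. Pockets lie 2 by 2, 84 mm apart in x and 72 mm in y. Axes: those of the freshener, z up.
- pocket1 (a point): centre of the floor of one of the four rectangular pockets of the freshener (a fixed flat aluminium appliance, 180 (x) by 240 (y) by 20 (z) mm, standing on the console). Each pocket is 68 (x) by 44 (y) mm and 10 mm deep, so a seated block stands 18 mm proud. Pockets lie 2 by 2, 84 mm apart in x and 72 mm in y. Axes: those of the freshener, z up.
- pocket2 (a point): centre of the floor of one of the four rectangular pockets of the freshener (a fixed flat aluminium appliance, 180 (x) by 240 (y) by 20 (z) mm, standing on the console). Each pocket is 68 (x) by 44 (y) mm and 10 mm deep, so a seated block stands 18 mm proud. Pockets lie 2 by 2, 84 mm apart in x and 72 mm in y. Axes: those of the freshener, z up.
- pocket3 (a point): centre of the floor of one of the four rectangular pockets of the freshener (a fixed flat aluminium appliance, 180 (x) by 240 (y) by 20 (z) mm, standing on the console). Each pocket is 68 (x) by 44 (y) mm and 10 mm deep, so a seated block stands 18 mm proud. Pockets lie 2 by 2, 84 mm apart in x and 72 mm in y. Axes: those of the freshener, z up.
- handle: brass T-handle, 34 mm tall: a square hub 44 by 44 mm and 18 mm high, with a square bore 19 mm wide (sides along x and y), open at the underside and 18 mm deep; across the hub's top a bar 90 (x) by 18 (y) mm, 16 mm high (z 18 to 34 mm). Stands upright on the console at the start. Origin: centre of the underside; z up.
- shaft_seat (a point): top of the round collar (40 mm across, 4 mm high) on the freshener at the foot of the upright square steel vent shaft, on its axis, 24 mm above the console. The shaft is 16 mm square (sides along this frame's x and y, which turn with it) and rises 16 mm above this point. A handle fully home rests on the collar, in any of four quarter turns. Shaft axis at freshener x +45, y +75 mm.
- vent_shaft (a joint): turn of the vent shaft in rad: 0 closed, growing clockwise seen from above, 1.57 fully open at the stop; stays where it is left (friction about 0.08 N m). Starts between 0.1 and 0.6.
- cap_top (a point): centre of the top of the captive filler cap, a ribbed black round screw cap 42 mm across and 20 mm tall on the freshener, on its turning axis, 44 mm above the console (freshener x -58, y +72 mm). A pale mark on its top points along this frame's x. It turns in place and does not come off.
- filler_cap (a joint): how far the filler cap is unscrewed, rad: 0 screwed tight (stop), growing anticlockwise seen from above, up to 2.6; starts between 1.4 and 2.2. Turn it clockwise to tighten, regrasping as needed; it stays where it is left (friction about 0.06 N m).
- freshener: the freshener itself, fixed. Origin: centre of its underside, on the console; its pockets lie towards its -y end, the vent shaft and the filler cap towards its +y end.
- turntable: lazy susan on a fixed steel bearing; smoked-glass disc 340 mm across, its top 26 mm above the console; it turns stiffly. Origin: its centre at console level.
- doorstop: brass bell-shaped doorstop, 44 mm across, 42 mm tall, in the middle of the turntable. Not part of the job. Origin: centre of its underside.
- key_dish: glazed ceramic key dish, 90 mm across, 24 mm tall. Not part of the job. Origin: centre of its underside.
- toe_cap: rubber rain-boot toe cap, a dome 84 mm across, 50 mm tall. Not part of the job. Origin: centre of its underside.
- heel_stand: chrome heel stand, 90 mm foot, 106 mm tall with a flat top. Not part of the job. Origin: centre of its underside.
Mind the look-alikes: they are no part of the job. What is shaped like the block1 but blue or pink is not meant.

How it is judged:
By the outcome, as a careful person would: the job done as asked, in the order asked, and still so for the second after the job is handed in, with the robot touching nothing.
Of block0, block1, block2, block3 only 3 to 4 are there at a start; the rules pass over those that are not, and their reading is None.
At some moment in a run one of block0, block1, block2, block3, handle may be knocked a few centimetres aside while the robot is not near it.
It also fails if it takes over 210 s, if anything falls off the work surface, if the arm or the gripper's body presses on something with over 40 N, if the wrist force passes 120 N, or if a joint passes its speed limit or range.

## Working session

There is one attempt and no reset: what is moved stays moved. The work goes in short steps, Python scripts to look and compute and a tool call to move; the robot and the scene stay as the last step left them, time stands still between calls to the robot, and variables do not carry over. Pictures are saved under pics/ and viewed, at most 14 in all, crops included, and the job is handed in when it is done.

Besides the shell and the picture viewer there is one more tool, called after "Request:" in YAML: its name, and indented under it one key for each argument. servo_tool: Moves the arm, as the interface text tells. Its arguments: {"type":"object","properties":{"plan":{"type":"array"},"newtons":{"type":"number"}},"required":["plan"]}

```bash
ls; mkdir -p pics; python3 - <<'E'
from rig import status, viewer, ticket, robot
import cv2,numpy as np
print(robot.grasp_offset, status.observe())
for n in("scene","top"):
    im=viewer.capture(n); cv2.imwrite(f"pics/{n}0.png",im); c=viewer.get_calibration(n); print(n,c)
E
```

```text
pics
0.0187 {'t': 0.0, 'joint_pos': array([-1.33662356e+00,  3.00486333e-01,  1.52161219e+00,  4.17000852e-05,
        1.32068255e+00, -6.65947691e-02]), 'joint_velocities': array([-0.00044652,  0.00086255, -0.00055619,  0.00116256, -0.00044068,
       -0.00010214]), 'joint_torque': array([ 2.65982497e-03, -5.43493044e+01, -3.61790907e+01,  5.38837625e-06,
        3.93255672e-03, -3.28025897e-05]), 'position': array([ 0.16289284, -0.52507279,  0.2306998 ]), 'tool_rot': array([-3.10496376e+00, -4.70471814e-01,  9.29645279e-05]), 'ft_force': array([-0.80585701,  0.1760235 , -0.37066269]), 'wrist_torque': array([-0.02950493, -0.01328246,  0.04581928]), 'finger_force': 0.0, 'gripper_width': 0.9978742601417574}
scene {'camera_matrix': array([[437.60720936,   0.        , 281.95321054],
       [  0.        , 437.60720936, 215.29874273],
       [  0.        ,   0.        ,   1.        ]]), 'R': array([[ 0.29772727,  0.95465041, -0.00103146],
       [ 0.74909622, -0.2342905 , -0.61964733],
       [-0.59178824,  0.18371324, -0.78487969]]), 't': array([-0.16333902, -0.34886173,  1.51714623])}
top {'camera_matrix': array([[386.61892875,   0.        , 281.07252583],
       [  0.        , 386.61892875, 202.61178055],
       [  0.        ,   0.        ,   1.        ]]), 'R': array([[ 0.01572688, -0.99974583,  0.01615396],
       [-0.99157479, -0.01767181, -0.12832437],
       [ 0.12857722, -0.01399972, -0.99160068]]), 't': array([-0.00951903,  0.5230538 ,  0.98039908])}
```

View pics/scene0.png

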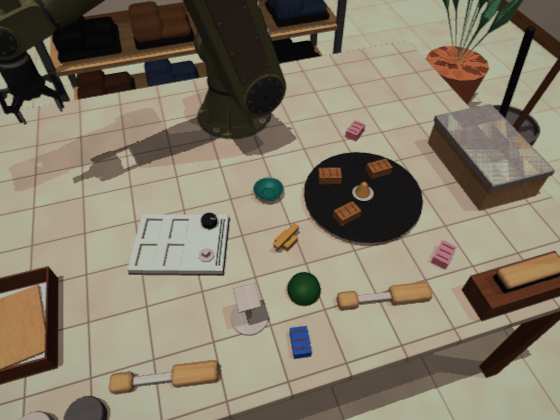

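View pics/top0.png

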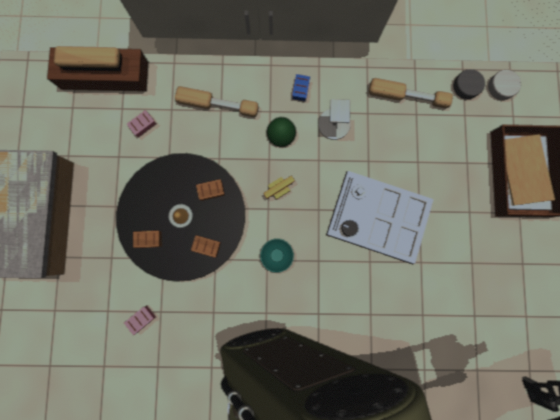

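The scene picture shows three brown blocks on the disc at (330,175), (379,168) and (347,213), the brass handle at (287,237), and the freshener around (180,243) with its cap at (209,220) and shaft at (206,254). In the top picture the blocks are at (210,190), (146,239) and (206,246), the handle at (279,187), the cap at (349,228) and the shaft at (360,191).

The candidates, in top-view pixels:
- **Brown blocks:** (210,190), (146,239) and (206,246). These fit, as plain wood on the turntable.
- **Pink look-alikes:** (141,123) and (139,320). Not meant.
- **Blue look-alike:** (300,87). Not meant.

I'll confirm this in one enlarged crop.

```bash
cat > h.py <<'E'
import numpy as np,cv2
from rig import status, viewer, ticket, robot
CAL={n:viewer.get_calibration(n) for n in("scene","top")}
def ray(n,uv):
    c=CAL[n]; uv=np.atleast_2d(np.asarray(uv,float))
    d=np.c_[uv,np.ones(len(uv))]@np.linalg.inv(c["camera_matrix"]).T@c["R"]
    return -c["R"].T@c["t"],d
def plane(n,uv,z):
    o,d=ray(n,uv); return o+d*((z-o[2])/d[:,2])[:,None]
def proj(n,X):
    c=CAL[n]; p=(np.atleast_2d(X)@c["R"].T+c["t"])@c["camera_matrix"].T; return p[:,:2]/p[:,2:]
def tri(us,ut):
    A=np.zeros((3,3));b=np.zeros(3);L=[]
    for n,u in(("scene",us),("top",ut)):
        o,d=ray(n,u);d=d[0]/np.linalg.norm(d[0]);P=np.eye(3)-np.outer(d,d);A+=P;b+=P@o;L.append((o,P))
    X=np.linalg.solve(A,b); return X,[float(np.linalg.norm(P@(X-o))) for o,P in L]
E
python3 - <<'E'
import cv2,numpy as np
t=cv2.imread("pics/top0.png");s=cv2.imread("pics/scene0.png")
def cr(im,x,y,w,h,W,H): return cv2.resize(im[y:y+h,x:x+w],(W,H),interpolation=cv2.INTER_CUBIC)
a=np.hstack([cr(t,115,155,130,100,400,300*1),cr(t,325,165,112,105,400,300)])
# keep isotropic crops
a=np.hstack([cr(t,115,165,133,100,399,300),cr(t,318,167,133,100,399,300)])
b=np.hstack([cr(s,300,140,133,100,399,300),cr(s,120,195,133,100,399,300)])
cv2.imwrite("pics/crop1.png",np.vstack([a,b]))
E
```

```text
(no output)
```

View pics/crop1.png

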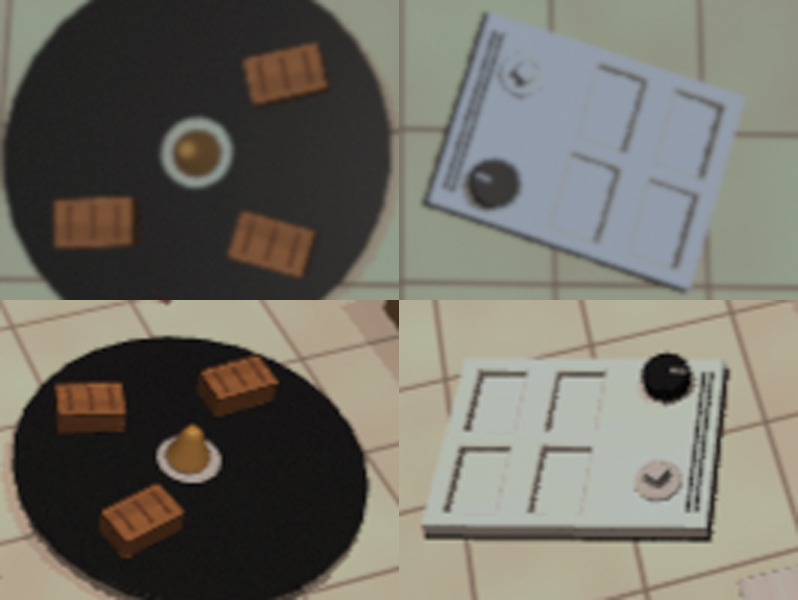

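Confirmed: the crop shows exactly three plain-wood blocks on the disc. The freshener has four empty pockets, with the cap at lower left and the shaft at upper left in the top view.

```bash
cat > meas.py <<'E'
from h import *
def rects(n,mask,z,amin):
    out=[]
    cs,_=cv2.findContours(cv2.resize(mask,None,fx=1,fy=1),cv2.RETR_EXTERNAL,cv2.CHAIN_APPROX_NONE)
    for c in cs:
        if cv2.contourArea(c)<amin: continue
        m=np.zeros_like(mask);cv2.drawContours(m,[c],-1,255,-1)
        M=cv2.moments(m,True);cen=np.array([M["m10"],M["m01"]])/M["m00"]
        P=plane(n,c[:,0,:],z)[:,:2]
        r=cv2.minAreaRect((P*1000).astype(np.float32))
        Q=plane(n,np.argwhere(m>0)[:,::-1],z)[:,:2]
        w,v=np.linalg.eigh(np.cov(Q.T))
        out.append(dict(uv=cen,c=plane(n,cen,z)[0,:2],rc=np.array(r[0])/1000,size=np.array(r[1]),ang=r[2],pca=np.degrees(np.arctan2(v[1,1],v[0,1]))%180,ext=np.sqrt(12*w)*1000,area=len(Q)))
    return out
def blockmask(n,im,thr=None):
    h=cv2.cvtColor(im,cv2.COLOR_BGR2HSV)
    return cv2.inRange(h,(4,90,thr or 85),(16,255,255))
E
python3 - <<'E'
from meas import *
np.set_printoptions(precision=4,suppress=True)
t=cv2.imread("pics/top0.png");s=cv2.imread("pics/scene0.png")
ht=cv2.cvtColor(t,cv2.COLOR_BGR2HSV);hs=cv2.cvtColor(s,cv2.COLOR_BGR2HSV)
for p in [(210,190),(213,188),(210,200),(370,210),(340,238),(300,240),(349,228),(279,187),(274,192),(360,191)]: print("t",p,ht[p[1],p[0]],t[p[1],p[0]])
for p in [(330,175),(332,180),(347,213),(350,218),(286,236),(186,240),(209,222),(120,240)]: print("s",p,hs[p[1],p[0]],s[p[1],p[0]])
print(ray("top",(0,0))[0],ray("scene",(0,0))[0])
for n,im in(("top",t),("scene",s)):
  for o in rects(n,blockmask(n,im),0.054,60): print(n,o)
E
```

```text
t (210, 190) [ 11 139  99] [45 65 99]
t (213, 188) [ 12 141 123] [ 55  83 123]
t (210, 200) [20 17 44] [41 43 44]
t (370, 210) [107  35 169] [169 156 146]
t (340, 238) [109  32 127] [127 117 111]
t (300, 240) [ 39  29 149] [132 149 144]
t (349, 228) [20 13 61] [58 60 61]
t (279, 187) [ 27 116 143] [ 78 136 143]
t (274, 192) [ 25 120 132] [ 70 121 132]
t (360, 191) [108  36 169] [169 155 145]
s (330, 175) [ 10 164 101] [ 36  58 101]
s (332, 180) [ 12 173  68] [22 40 68]
s (347, 213) [ 12 166 141] [ 49  86 141]
s (350, 218) [ 12 171  58] [19 35 58]
s (286, 236) [ 16 162 176] [ 64 125 176]
s (186, 240) [ 48  14 186] [176 186 180]
s (209, 222) [170  32  24] [22 21 24]
s (120, 240) [ 24  43 178] [148 172 178]
[0.3927 0.0135 1.0394] [ 1.2078 -0.2045  0.9744]
top {'uv': array([204.9483, 245.8793]), 'c': array([0.4069, 0.1901]), 'rc': array([0.4071, 0.1901]), 'size': array([64.195 , 39.7598]), 'ang': 75.14688873291016, 'pca': np.float64(75.37480263477514), 'ext': array([39.9429, 64.1626]), 'area': 406}
top {'uv': array([145.7068, 238.5764]), 'c': array([0.4228, 0.34  ]), 'rc': array([0.4231,
[... 3990 characters left out ...]
43 ]), 'rc': array([0.018 , 0.8471]), 'size': array([225.595 , 210.2794]), 'ang': 0.08301180601119995, 'pca': np.float64(178.3711973852225), 'ext': array([187.6239, 197.2572]), 'area': 1610}
scene {'uv': array([107.7352,  57.4581]), 'c': array([-0.401, -0.388]), 'rc': array([-0.4057, -0.3784]), 'size': array([581.1075, 232.0011]), 'ang': 65.32026672363281, 'pca': np.float64(79.8746690896401), 'ext': array([143.8193, 544.6636]), 'area': 812}
scene {'uv': array([298.4348,  29.3768]), 'c': array([-0.3782,  0.3587]), 'rc': array([-0.3776,  0.3771]), 'size': array([283.5739,  43.2792]), 'ang': 89.4323501586914, 'pca': np.float64(88.84913054368593), 'ext': array([ 45.2883, 291.5405]), 'area': 276}
```

```bash
python3 - <<'E'
from meas import *
np.set_printoptions(precision=4,suppress=True)
t=cv2.imread("pics/top0.png");s=cv2.imread("pics/scene0.png")
for a,b in [((347.2,210.4),(209.4,189)),((329.75,172.5),(204.95,245.9)),((379.1,165.4),(145.7,238.6))]: print("blk",tri(a,b))
def fit(n,m,z):
    m=cv2.morphologyEx(m,cv2.MORPH_OPEN,np.ones((3,3)))
    c=max(cv2.findContours(m,cv2.RETR_EXTERNAL,cv2.CHAIN_APPROX_NONE)[0],key=cv2.contourArea)
    P=plane(n,c[:,0],z)[:,:2]*1000
    r=cv2.minAreaRect(P.astype(np.float32)); print(n,"fresh",r, cv2.minAreaRect(c))
    box=cv2.boxPoints(r); L=[]
    for i in range(4):
        a,b=box[i],box[(i+1)%4];d=(b-a)/np.linalg.norm(b-a);k=(P-a)@d;e=np.abs((P-a)@[-d[1],d[0]])
        q=P[(e<5)&(k>12)&(k<np.linalg.norm(b-a)-12)]
        vx,vy,x,y=cv2.fitLine(q.astype(np.float32),cv2.DIST_HUBER,0,.01,.01).ravel();L.append((vx,vy,x,y))
    C=[]
    for i in range(4):
        a,b=L[i],L[(i+1)%4];M=np.array([[a[0],-b[0]],[a[1],-b[1]]]);k=np.linalg.solve(M,[b[2]-a[2],b[3]-a[3]])
        C.append([a[2]+k[0]*a[0],a[3]+k[0]*a[1]])
    C=np.array(C); print(" corners",C.round(1).tolist(),"len",np.linalg.norm(np.roll(C,-1,0)-C,axis=1),"cen",C.mean(0),"ang",[np.degrees(np.arctan2(l[1],l[0]))%180 for l in L])
ht=cv2.cvtColor(t,cv2.COLOR_BGR2HSV)
m=cv2.inRange(ht,(95,15,115),(120,80,255));m[:160]=0;m[270:]=0;m[:,:320]=0;m[:,440:]=0
fit("top",m,.02)
hs=cv2.cvtColor(s,cv2.COLOR_BGR2HSV)
m2=cv2.inRange(hs,(26,0,150),(120,30,255));m2[:205]=0;m2[280:]=0;m2[:,:125]=0;m2[:,235:]=0
fit("scene",m2,.02)
hm=cv2.inRange(ht,(22,70,90),(32,255,255));hm[:160]=0;hm[210:]=0;hm[:,:250]=0;hm[:,310:]=0
for o in rects("top",hm,.034,20): print("h top",o)
hm2=cv2.inRange(hs,(12,130,60),(24,255,255));hm2[:215]=0;hm2[260:]=0;hm2[:,:265]=0;hm2[:,310:]=0
for o in rects("scene",hm2,.034,20): print("h scene",o)
def cr(im,x,y,w,h,W,H): return cv2.resize(im[y:y+h,x:x+w],(W,H),interpolation=cv2.INTER_CUBIC)
a=np.hstack([cr(t,255,167,50,38,400,300),cr(t,335,180,50,38,400,300)])
b=np.hstack([cr(s,262,218,50,38,400,300),cr(s,185,210,66,50,400,300)])
cv2.imwrite("pics/crop2.png",np.vstack([a,b]))
E
```

```text
blk (array([0.552 , 0.1838, 0.0563]), [0.00045168188626163217, 0.0004516818862616722])
blk (array([0.4068, 0.1894, 0.0571]), [0.00015989834775185095, 0.00015989834775183246])
blk (array([0.4226, 0.3387, 0.0564]), [0.00048271554266130575, 0.00048271554266130667])
top fresh ((493.0220947265625, -265.6845703125), (240.80079650878906, 179.93978881835938), 72.23384857177734) ((380.75, 216.75), (92.3385009765625, 66.72406005859375), 18.434947967529297)
 corners [[541.5999755859375, -405.8999938964844], [614.2000122070312, -179.5], [445.1000061035156, -125.0], [372.1000061035156, -352.0]] len [237.6798 177.6826 238.4865 177.9073] cen [ 493.2563 -265.5952] ang [np.float32(162.37326), np.float32(72.22808), np.float32(162.11333), np.float32(72.17414)]
scene fresh ((488.6660461425781, -267.1158447265625), (240.0389862060547, 180.93064880371094), 72.63190460205078) ((175.0, 242.0), (56.0, 94.0), 90.0)
 corners [[535.7000122070312, -407.1000061035156], [612.9000244140625, -175.8000030517578], [428.29998779296875, -164.1999969482422], [367.79998779296875, -351.1000061035156]] len [243.8412 184.9112 196.4972 177.0112] cen [ 486.1529 -274.5641] ang [np.float32(161.5586), np.float32(71.5505), np.float32(176.39595), np.float32(72.05432)]
h top {'uv': array([278.9326, 187.0881]), 'c': array([0.5643, 0.0055]), 'rc': array([0.5643, 0.0042]), 'size': array([45.1216, 86.7648]), 'ang': 33.48001480102539, 'pca': np.float64(124.11015767354891), 'ext': array([40.3238, 70.418 ]), 'area': 386}
h scene {'uv': array([286.3333, 238.024 ]), 'c': array([0.5749, 0.0039]), 'rc': array([0.5741, 0.009 ]), 'size': array([46.8148, 93.7794]), 'ang': 33.702842712402344, 'pca': np.float64(130.59176140307008), 'ext': array([42.4472, 78.0095]), 'area': 375}
```

View pics/crop2.png

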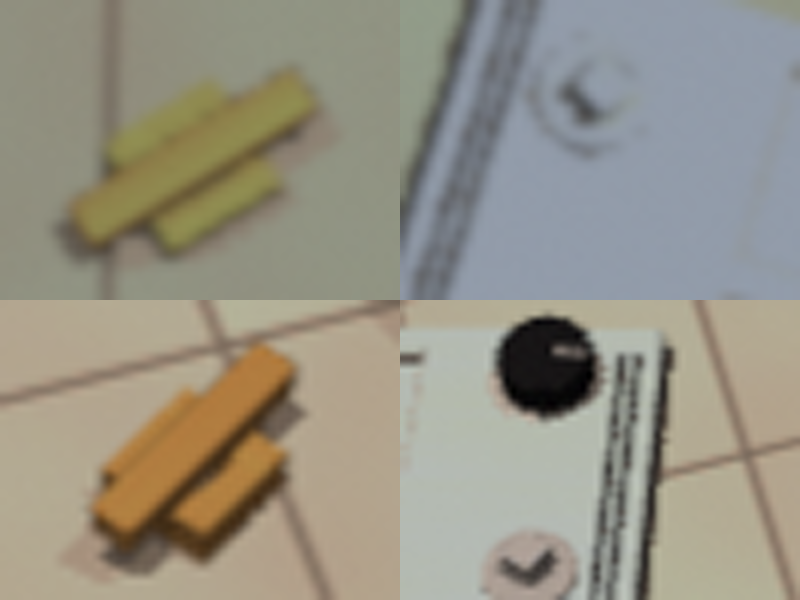

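The crops show the handle standing upright, with the bar centre near (279,186) in the top view and (286,235) in the scene view. The cap mark is visible, and so are the shaft's dark sides.

```bash
python3 - <<'E'
from meas import *
np.set_printoptions(precision=4,suppress=True)
t=cv2.imread("pics/top0.png");s=cv2.imread("pics/scene0.png")
print("handle",tri((286.05,234.8),(279.15,186.05)))
for n,uv in (("top",[(75,205),(100,245),(295,70),(318,105)]),("scene",[(95,208),(130,232),(262,45),(297,67)])):
    o=(255,167) if n=="top" else (262,218)
    P=plane(n,(np.array(uv)+.5)/8-.5+o,.034); d=P[2:].mean(0)-P[:2].mean(0)
    print(n,"bar cen",P.mean(0),"len",np.linalg.norm(d),"ang",np.degrees(np.arctan2(d[1],d[0])))
C={"top":(493.1,-265.6),"scene":(488.7,-267.1)};th=np.radians(-17.8)
X=np.array([np.cos(th),np.sin(th)]);Y=np.array([-X[1],X[0]])
def F(n,uv,z): 
    P=plane(n,uv,z)[:,:2]*1000-C[n]; return np.c_[P@X,P@Y]
for n,im in(("top",t),("scene",s)):
    g=cv2.cvtColor(im,cv2.COLOR_BGR2GRAY)
    ys,xs=np.mgrid[0:420,0:560];p=F(n,np.c_[xs.ravel(),ys.ravel()],.02)
    ins=((abs(p[:,0])<84)&(abs(p[:,1])<114)&(p[:,1]<40)).reshape(g.shape)
    m=((g<125)&ins).astype(np.uint8)*255
    k,lab,st,_=cv2.connectedComponentsWithStats(m)
    for i in range(1,k):
        if st[i,4]<12: continue
        q=F(n,np.argwhere(lab==i)[:,::-1],.02);print(n,"pocket dark",q.min(0),q.max(0),st[i,4])
    cap=((g<80)&(((p-[-58,72])**2).sum(1)<40**2).reshape(g.shape)&(abs(p[:,0])<86).reshape(g.shape)).astype(np.uint8)
    c=max(cv2.findContours(cap,0,1)[0],key=cv2.contourArea);(cx,cy),r=cv2.minEnclosingCircle(c);print(n,"cap",(cx,cy),r,F(n,(cx,cy),.044))
up=lambda im,x,y:cv2.resize(im[y:y+30,x:x+40],(400,300),interpolation=cv2.INTER_CUBIC)
cl=lambda a:cv2.normalize(a,None,0,255,cv2.NORM_MINMAX)
cv2.imwrite("pics/crop3.png",np.hstack([cl(up(t,340,176)),cl(up(s,186,238))]))
E
```

```text
handle (array([0.5666, 0.0054, 0.037 ]), [0.00034477742830901824, 0.0003447774283090589])
top bar cen [0.567  0.0048 0.034 ] len 0.08566257912140501 ang -56.495558796383655
scene bar cen [0.5643 0.007  0.034 ] len 0.08685515211227786 ang 122.86028357032471
top pocket dark [ 10.5813 -32.8682] [76.889   9.5524] 60
top pocket dark [   9.915 -105.174] [ 76.9583 -62.9088] 71
top pocket dark [-73.1146 -32.9337] [ -7.327  -21.0268] 43
top pocket dark [ -73.6155 -105.2229] [ -7.1011 -87.6025] 57
top cap (348.93548583984375, 228.26612854003906) 8.252809524536133 [[-60.3971  73.8176]]
scene pocket dark [ -72.3971 -102.4518] [ -7.8799 -61.1309] 55
scene pocket dark [-72.9607 -30.5089] [-8.43   12.8184] 54
scene pocket dark [  11.217  -102.7189] [ 76.4344 -59.9509] 61
scene pocket dark [ 10.6711 -30.6799] [75.8829 11.9019] 63
scene cap (208.8783721923828, 220.68919372558594) 8.324800491333008 [[-49.0832  76.3732]]
```

View pics/crop3.png

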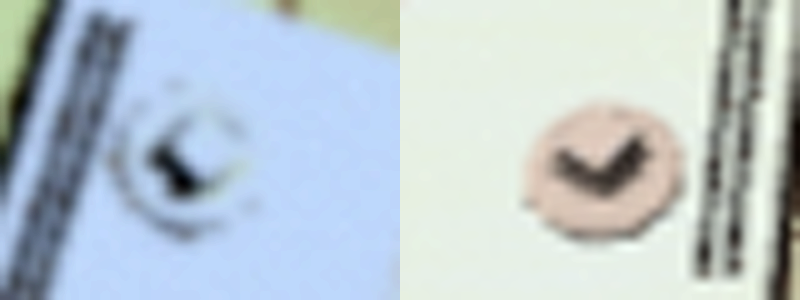

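The crop shows the shaft's visible side faces as a V, with its tip near (206,255.5) in the scene picture. In the top view the collar is centred near (358,192).

```bash
python3 - <<'E'
from meas import *
np.set_printoptions(precision=4,suppress=True)
s=cv2.imread("pics/scene0.png");t=cv2.imread("pics/top0.png")
for n,c,o in(("scene",(604-400,170),(186,238)),("top",(183,163),(340,176))):
    print(n,"collar",plane(n,(np.array(c)+.5)/10-.5+o,.024))
v=plane("scene",(np.array([(162,158),(202,178),(242,148)])+.5)/10-.5+(186,238),.032)
for a in(0,2):
    d=v[a]-v[1];print("edge",np.linalg.norm(d)*1000,np.degrees(np.arctan2(d[1],d[0])))
for C in((.4931,-.2656),(.4909,-.2663)):
    X=np.array([.9521,-.3057]);Y=np.array([.3057,.9521]);S=np.array(C)+.045*X+.075*Y
    print("pred shaft",S,proj("scene",[*S,.024]),proj("top",[*S,.024]))
# dark pixels weighted edges
g=cv2.cvtColor(s,cv2.COLOR_BGR2GRAY);print(g[248:264,198:216])
g=cv2.cvtColor(t,cv2.COLOR_BGR2GRAY);print(g[184:200,350:368])
E
```

```text
scene collar [[ 0.5559 -0.208   0.024 ]]
top collar [[ 0.557  -0.2052  0.024 ]]
edge 12.525330220801717 -136.52075717625354
edge 13.057983604987358 117.24870406587924
pred shaft [ 0.5589 -0.2079] [[206.2047 255.4555]] [[358.8762 191.1731]]
pred shaft [ 0.5567 -0.2086] [[205.7711 254.8394]] [[359.1462 191.9927]]
[[184 183 184 183 182 180 174 170 172 168 171 177 179 182 184 184 183 183]
 [183 183 182 180 173 164 161 161 164 151 150 158 162 172 180 184 183 184]
 [183 183 178 166 156 158 163 164 163 161 161 155 156 155 163 180 183 182]
 [183 179 167 155 158 163 163 162 162 163 157 127 136 160 155 168 183 184]
 [183 172 164 158 152 159 164 164 165 158 114  64 122 155 159 163 176 183]
 [178 168 160 127  93 133 157 160 160 115  60  62  91 139 158 149 165 183]
 [174 163 151 122  89  72 101 140 118  65  61  68 128 159 160 154 168 183]
 [174 163 152 128  98  82  77  74  68  61  72  98 139 159 160 145 161 183]
 [174 163 160 161 145 115  94  83  70  73 109 146 158 160 160 130 152 183]
 [169 159 162 162 160 151 136 118 100 121 151 158 161 162 147 126 160 183]
 [157 148 162 161 161 160 159 160 160
[... 914 characters left out ...]
153 151 152 153 154 154]
 [137 128 136 147 135 107  91 115 141 152 154 154 153 153 153 154 154 153]
 [139 127 135 146 135 109  89  89 118 142 151 151 149 150 152 154 154 155]
 [147 134 134 146 148 137 115  85  87 118 139 141 142 150 153 154 154 155]
 [150 139 130 143 150 149 127  92  77  98 120 134 146 152 154 154 154 154]
 [153 148 138 140 148 149 134 111 104 119 137 146 153 154 153 152 154 155]
 [154 152 142 133 139 146 146 141 140 145 150 153 154 152 149 148 152 155]
 [155 154 149 145 137 136 142 145 148 149 150 150 151 153 151 151 153 154]
 [155 154 153 152 146 135 125 126 130 135 139 141 147 152 154 154 154 155]
 [155 154 154 154 152 148 140 131 124 132 144 148 150 153 154 154 155 154]]
```

```bash
python3 - <<'E'
from meas import *
for nm,z,pts in(("L bot",.024,[(202,255.5),(206,257.3)]),("R bot",.024,[(206.5,257.3),(209.5,254.7)]),("L top",.04,[(202,252.5),(203,253.2),(204,254),(205,254.4)]),("R top",.04,[(206,253.9),(207,252.9),(208,251.9),(209,251)])):
    P=plane("scene",pts,z)[:,:2]; d=P[-1]-P[0]; print(nm,np.degrees(np.arctan2(d[1],d[0]))%90)
for q in(.3,.45,.6):
    a=np.radians(-17.8)-q;c,s_=np.cos(a),np.sin(a)
    for z in(.024,.04):
        K=[[.5572+.008*(i*c-j*s_),-.2068+.008*(i*s_+j*c),z] for i,j in((1,1),(1,-1),(-1,-1),(-1,1))]
        print(q,z,proj("scene",K).round(1).tolist(),proj("top",K).round(1).tolist())
E
```

```text
L bot 45.90250956190473
R bot 31.717691625586824
L top 37.799944037676894
R top 35.38977433173913
0.3 0.024 [[208.1, 258.1], [202.4, 256.5], [204.9, 251.6], [210.6, 253.1]] [[357.7, 187.6], [362.6, 191.1], [359.2, 195.9], [354.3, 192.4]]
0.3 0.04 [[207.3, 254.7], [201.5, 253.1], [204.1, 248.1], [209.8, 249.7]] [[359.0, 186.6], [364.0, 190.2], [360.6, 195.0], [355.5, 191.5]]
0.45 0.024 [[207.5, 258.3], [202.2, 256.0], [205.6, 251.4], [210.8, 253.6]] [[358.3, 187.6], [362.7, 191.8], [358.6, 196.0], [354.2, 191.8]]
0.45 0.04 [[206.6, 254.9], [201.3, 252.6], [204.7, 247.9], [210.0, 250.2]] [[359.6, 186.6], [364.1, 190.8], [359.9, 195.1], [355.5, 190.9]]
0.6 0.024 [[206.8, 258.5], [202.1, 255.5], [206.2, 251.2], [210.9, 254.2]] [[358.9, 187.6], [362.7, 192.4], [358.0, 195.9], [354.3, 191.2]]
0.6 0.04 [[206.0, 255.1], [201.2, 252.0], [205.4, 247.8], [210.1, 250.7]] [[360.3, 186.6], [364.0, 191.4], [359.3, 195.1], [355.5, 190.2]]
```

```bash
cat > go.py <<'E'
import sys
from h import *
from scipy.spatial.transform import Rotation as Ro
# each arg "x,y,z,psi(deg)" -> tool-frame shares from the present pose
def plan(args,p=None):
    s=status.observe();R=Ro.from_rotvec(s["tool_rot"]).as_matrix();p=s["position"]
    psi=np.degrees(np.arctan2(R[1,0],R[0,0]));print("now",p.round(4),"psi",psi.round(2),"tilt",R[:,2].round(4),"t",round(s["t"],2),"F",s["ft_force"].round(1),"w",round(s["gripper_width"],3),"ff",round(s["finger_force"],1),"q6",s["joint_pos"][5].round(2))
    for a in args:
        x,y,z,h=a
        c,sn=np.cos(np.radians(h)),np.sin(np.radians(h));T=np.array([[c,sn,0],[sn,-c,0],[0,0,-1.]])
        sh=R.T@(np.array([x,y,z])-p)/.75;rv=Ro.from_matrix(R.T@T).as_rotvec()/np.pi
        print(a,"->",sh.round(4).tolist(),rv.round(4).tolist())
if __name__=="__main__": plan([tuple(map(float,a.split(","))) for a in sys.argv[1:]])
E
python3 go.py .5515,.1842,.15,103
```

```text
now [ 0.1629 -0.5251  0.2308] psi 17.24 tilt [-2.e-04  1.e-03 -1.e+00] t 0.1 F [ 0.5 -0.3 -0.8] w 1.002 ff 0.0 q6 -0.07
(0.5515, 0.1842, 0.15, 103.0) -> [0.7751, -0.7496, 0.1085] [-0.0003, -0.0003, -0.4765]
```

Request:
servo_tool:
  plan: [-1, 0.775, -0.75, 0.06, 0, 0, -0.476, -1, 0.775, -0.75, 0.06, 0, 0, -0.476, -1, 0.775, -0.75, 0.06, 0, 0, -0.476, -1, 0.775, -0.75, 0.06, 0, 0, -0.476, -1, 0.775, -0.75, 0.06, 0, 0, -0.476, -1, 0.775, -0.75, 0.06, 0, 0, -0.476, -1, 0.775, -0.75, 0.06, 0, 0, -0.476, -1, 0.775, -0.75, 0.06, 0, 0, -0.476]
  newtons: 30

```text
t: 1.1
position: [0.4033, -0.0854, 0.2035]
tool_rot: [1.95, 2.463, 0.0]
ft_force: [2.0, -2.1, 0.6]
gripper_width: 1.003
finger_force: 0.0
```

```bash
python3 go.py .5515,.1842,.15,103 .5515,.1842,.037,103
```

```text
now [ 0.4033 -0.0854  0.2035] psi 103.26 tilt [ 3.e-04 -1.e-04 -1.e+00] t 1.1 F [ 2.  -2.1  0.6] w 1.003 ff 0.0 q6 -0.53
(0.5515, 0.1842, 0.15, 103.0) -> [0.3046, 0.2748, 0.0713] [0.0001, 0.0001, 0.0015]
(0.5515, 0.1842, 0.037, 103.0) -> [0.3046, 0.2748, 0.222] [0.0001, 0.0001, 0.0015]
```

Request:
servo_tool:
  plan: [-1, 0.305, 0.275, 0.07, 0, 0, 0, -1, 0.305, 0.275, 0.07, 0, 0, 0, -1, 0.305, 0.275, 0.07, 0, 0, 0, -1, 0.305, 0.275, 0.07, 0, 0, 0, -1, 0.305, 0.275, 0.07, 0, 0, 0, -1, 0.305, 0.275, 0.07, 0, 0, 0, -1, 0.305, 0.275, 0.07, 0, 0, 0]

```text
t: 1.98
position: [0.5523, 0.1814, 0.1506]
tool_rot: [-1.957, -2.457, 0.001]
ft_force: [-0.4, -0.4, 0.2]
gripper_width: 1.003
finger_force: 0.0
```

```bash
python3 - <<'E'
from meas import *
from go import plan
for n in("top","scene"):
    im=viewer.capture(n);cv2.imwrite(f"pics/{n}1.png",im)
    for o in rects(n,blockmask(n,im),.054,150):
        if .3<o["c"][0]<.7 and .1<o["c"][1]<.45: print(n,o["rc"].round(4),o["c"].round(4),o["size"].round(0),round(float(o["pca"]),1))
plan([(.5515,.1842,.15,103),(.5515,.1842,.037,103)])
E
```

```text
now [0.5525 0.1807 0.1514] psi 102.86 tilt [ 3.e-04  0.e+00 -1.e+00] t 2.08 F [ 1.  -0.6  1. ] w 0.999 ff 0.0 q6 0.03
(0.5515, 0.1842, 0.15, 103) -> [0.0048, -0.0002, 0.0019] [0.0001, 0.0, -0.0008]
(0.5515, 0.1842, 0.037, 103) -> [0.0048, -0.0003, 0.1526] [0.0001, 0.0, -0.0008]
```

Request:
servo_tool:
  plan: [-1, 0.005, 0, 0.08, 0, 0, 0, -1, 0.005, 0, 0.13, 0, 0, 0, -1, 0.005, 0, 0.1526, 0, 0, 0, -1, 0.005, 0, 0.1526, 0, 0, 0, 1, 0.005, 0, 0.1526, 0, 0, 0, 1, 0.005, 0, 0.1526, 0, 0, 0, 1, 0.005, 0, 0.1526, 0, 0, 0, 1, 0.005, 0, 0.1526, 0, 0, 0]
  newtons: 35

```text
t: 3.08
position: [0.5523, 0.1854, 0.0377]
tool_rot: [1.957, 2.456, 0.002]
ft_force: [-1.1, -0.2, 5.9]
gripper_width: 0.46
finger_force: 35.2
```

```bash
python3 go.py .5515,.1842,.17,103
```

```text
now [0.5523 0.1854 0.0377] psi 102.92 tilt [ 1.7e-03  4.0e-04 -1.0e+00] t 3.08 F [-1.1 -0.2  5.9] w 0.46 ff 35.2 q6 0.04
(0.5515, 0.1842, 0.17, 103.0) -> [-0.0014, -0.0011, -0.1764] [0.0005, 0.0, -0.0005]
```

```bash
python3 go.py .5056,-.3572,.17,162.2
```

```text
now [0.5523 0.1854 0.0377] psi 102.92 tilt [ 1.7e-03  4.0e-04 -1.0e+00] t 3.08 F [-1.1 -0.2  5.9] w 0.46 ff 35.2 q6 0.04
(0.5056, -0.3572, 0.17, 162.2) -> [-0.6913, -0.2222, -0.1767] [0.0005, 0.0003, -0.3293]
```

Request:
servo_tool:
  plan: [1, 0, 0, -0.083, 0, 0, 0, 1, 0, 0, -0.166, 0, 0, 0, 1, -0.691, -0.222, -0.177, 0, 0, -0.329, 1, -0.691, -0.222, -0.177, 0, 0, -0.329, 1, -0.691, -0.222, -0.177, 0, 0, -0.329, 1, -0.691, -0.222, -0.177, 0, 0, -0.329, 1, -0.691, -0.222, -0.177, 0, 0, -0.329, 1, -0.691, -0.222, -0.177, 0, 0, -0.329]

```text
t: 4.08
position: [0.5229, -0.1611, 0.1669]
tool_rot: [0.491, 3.102, -0.0]
ft_force: [1.4, -0.3, 0.1]
gripper_width: 0.462
finger_force: 36.0
```

```bash
python3 go.py .5056,-.3572,.07,162.2
```

```text
now [ 0.5229 -0.1611  0.1669] psi 162.02 tilt [ 8.e-04 -3.e-04 -1.e+00] t 4.08 F [ 1.4 -0.3  0.1] w 0.462 ff 36.0 q6 -1.62
(0.5056, -0.3572, 0.07, 162.2) -> [-0.0586, -0.2558, 0.1293] [-0.0, 0.0003, -0.001]
```

Request:
servo_tool:
  plan: [1, -0.058, -0.256, 0.08, 0, 0, -0.001, 1, -0.058, -0.256, 0.08, 0, 0, -0.001, 1, -0.058, -0.256, 0.08, 0, 0, -0.001, 1, -0.058, -0.256, 0.14, 0, 0, -0.001, 1, -0.058, -0.256, 0.14, 0, 0, -0.001, 1, -0.058, -0.256, 0.14, 0, 0, -0.001, 1, -0.058, -0.256, 0.14, 0, 0, -0.001]

```text
t: 4.95
position: [0.5053, -0.355, 0.0637]
tool_rot: [0.493, 3.1, -0.002]
ft_force: [0.6, 0.6, -0.6]
gripper_width: 0.46
finger_force: 36.0
```

```bash
python3 - <<'E'
from h import *
from go import plan
t=viewer.capture("top");s=viewer.capture("scene")
cr=lambda im,x,y:cv2.resize(im[y:y+100,x:x+100],(400,400),interpolation=cv2.INTER_CUBIC)
cv2.imwrite("pics/c4.png",np.hstack([cr(t,325,165),cr(s,120,180)]))
plan([(.5056,-.3572,.035,162.2),(.5056,-.3572,.0217,162.2)])
E
```

```text
now [ 0.505  -0.355   0.0631] psi 161.92 tilt [ 0.0019 -0.0015 -1.    ] t 5.05 F [ 0.  -0.2 -0.1] w 0.46 ff 36.0 q6 -1.93
(0.5056, -0.3572, 0.035, 162.2) -> [-0.0016, -0.0025, 0.0374] [-0.0003, 0.0007, -0.0016]
(0.5056, -0.3572, 0.0217, 162.2) -> [-0.0015, -0.0025, 0.0551] [-0.0003, 0.0007, -0.0016]
```

View pics/c4.png

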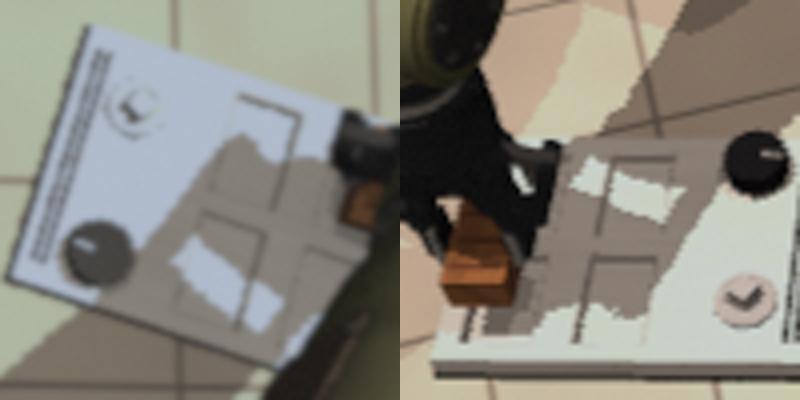

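The block is held square over the far -y pocket, at about (116,255) in the scene picture.

Request:
servo_tool:
  plan: [1, -0.0016, -0.0025, 0.03, -0.0003, 0.0007, -0.0016, 1, -0.0016, -0.0025, 0.03, -0.0003, 0.0007, -0.0016, 1, -0.0016, -0.0025, 0.044, -0.0003, 0.0007, -0.0016, 1, -0.0016, -0.0025, 0.05, -0.0003, 0.0007, -0.0016, 1, -0.0016, -0.0025, 0.05, -0.0003, 0.0007, -0.0016]

```text
t: 5.68
position: [0.5071, -0.3594, 0.028]
tool_rot: [0.486, 3.098, -0.005]
ft_force: [-2.0, 2.2, 29.6]
gripper_width: 0.459
finger_force: 61.1
```

```bash
python3 go.py .5056,-.3572,.0217,162.2
```

```text
now [ 0.5071 -0.3594  0.028 ] psi 162.17 tilt [ 0.0048 -0.0041 -1.    ] t 5.67 F [-2.   2.2 29.6] w 0.459 ff 61.1 q6 -1.93
(0.5056, -0.3572, 0.0217, 162.2) -> [0.0029, 0.0022, 0.0084] [-0.0008, 0.0019, -0.0002]
```

Request:
servo_tool:
  plan: [1, 0, 0, -0.006, 0, 0, 0, 1, 0.003, 0.0022, -0.006, 0, 0, 0, 1, 0.003, 0.0022, -0.006, 0, 0, 0, 1, 0.003, 0.0022, 0.0, 0, 0, 0, 1, 0.003, 0.0022, 0.004, 0, 0, 0, 1, 0.003, 0.0022, 0.004, 0, 0, 0]

```text
t: 6.42
position: [0.5062, -0.3572, 0.0275]
tool_rot: [0.486, 3.097, -0.006]
ft_force: [-8.7, 10.4, 56.2]
gripper_width: 0.455
finger_force: 67.1
```

```bash
python3 go.py .5056,-.3572,.0217,162.2
```

```text
now [ 0.5062 -0.3572  0.0275] psi 162.17 tilt [ 0.0063 -0.005  -1.    ] t 6.42 F [-8.7 10.4 56.2] w 0.455 ff 67.1 q6 -1.93
(0.5056, -0.3572, 0.0217, 162.2) -> [0.0008, -0.0002, 0.0077] [-0.0009, 0.0024, -0.0002]
```

Request:
servo_tool:
  plan: [1, 0, 0, -0.012, 0, 0, 0, 1, 0, 0, -0.012, 0, 0, 0, 1, 0, 0, -0.012, 0, 0, 0]

```text
t: 6.8
position: [0.5035, -0.3555, 0.0301]
tool_rot: [-0.488, -3.103, -0.001]
ft_force: [2.1, 0.5, 9.4]
gripper_width: 0.457
finger_force: 55.9
```

```bash
python3 - <<'E'
from h import *
from go import plan
t=viewer.capture("top");s=viewer.capture("scene");cv2.imwrite("pics/s5.png",s);cv2.imwrite("pics/t5.png",t)
cr=lambda im,x,y:cv2.resize(im[y:y+50,x:x+50],(400,400),interpolation=cv2.INTER_CUBIC)
cv2.imwrite("pics/c5.png",np.hstack([cr(t,390,190),cr(s,115,225)]))
plan([(.5056,-.3572,.0217,162.2)])
E
```

```text
now [ 0.5035 -0.3555  0.0301] psi 162.14 tilt [-8.e-04  1.e-03 -1.e+00] t 6.9 F [ 2.7 -0.8  9.2] w 0.456 ff 55.9 q6 -1.93
(0.5056, -0.3572, 0.0217, 162.2) -> [-0.0034, -0.0013, 0.0112] [0.0002, -0.0004, -0.0003]
```

View pics/c5.png

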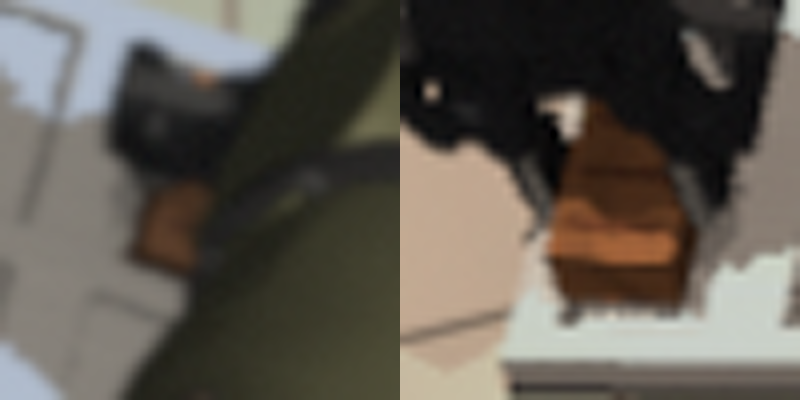

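The crop shows the block's near face between about (135,262) and (151,262) in the scene picture, close to the freshener's top. I'll check numerically whether it has started into the pocket.

```bash
python3 - <<'E'
from h import *
np.set_printoptions(precision=2,suppress=True)
C={"top":(493.1,-265.6),"scene":(488.7,-267.1)};th=np.radians(-17.8)
X=np.array([np.cos(th),np.sin(th)]);Y=np.array([-X[1],X[0]])
def F(n,uv,z): 
    P=plane(n,uv,z)[:,:2]*1000-C[n]; return np.c_[P@X,P@Y]
print("near face bottom at z=.02",F("scene",[(135.2,262.2),(150.6,262.2)],.02))
print("fold(262) z=.046/.038",F("scene",[(134.5,257.4),(150.6,257.4)],.046),F("scene",[(134.5,257.4),(150.6,257.4)],.038))
print("hi(229)",F("scene",[(134.5,253.4),(150.6,253.4)],.046))
s=cv2.imread("pics/s5.png");print(s[250:270,138].tolist());print(s[250:270,146].tolist());print(s[257:262,130:156,2])
w=np.array([.5035,-.3555])*1000
for n in C: print((w-C[n])@X,(w-C[n])@Y)
def W(x,y,z):return [*( (np.array(C["scene"])+x*X+y*Y)/1000),z]
for nm,p in (("rim",W(76,-82,.02)),("face bot if seated",W(74,-82,.02)),("top seated",W(74,-82,.038)),("top on rim",W(74,-82,.048))): print(nm,proj("scene",p))
E
```

```text
near face bottom at z=.02 [[  68.05 -102.73]
 [  67.75  -63.24]]
fold(262) z=.046/.038 [[ 70.19 -97.14]
 [ 69.88 -56.66]] [[  65.06 -100.39]
 [  64.75  -59.56]]
hi(229) [[ 58.23 -99.75]
 [ 57.92 -58.99]]
[[35, 61, 101], [42, 74, 122], [43, 69, 119], [38, 62, 109], [49, 85, 139], [51, 85, 140], [48, 81, 134], [34, 58, 95], [24, 39, 63], [23, 40, 66], [24, 42, 68], [27, 45, 70], [54, 67, 85], [102, 111, 120], [155, 168, 173], [198, 207, 201], [197, 208, 201], [199, 208, 201], [196, 208, 201], [185, 194, 189]]
[[25, 43, 72], [31, 52, 85], [30, 51, 86], [28, 46, 80], [48, 80, 134], [57, 96, 156], [57, 96, 157], [53, 91, 148], [22, 40, 66], [25, 43, 71], [23, 42, 69], [23, 41, 67], [37, 48, 69], [88, 98, 109], [151, 162, 167], [198, 206, 201], [192, 202, 200], [201, 208, 201], [200, 208, 201], [192, 199, 194]]
[[194 198 173 112  72  79  82  86  95 109 128 144 148 148 151 152 148 147
  119  67  47  66  98 106 121 145]
 [194 199 199 152  80  69  67  64  63  59  63  68  70  72  70  67  66  67
   63  53  47  81 120 119 132 181]
 [196 200 199 169 106  70  69  68  66  63  62  61  66  69  70  71  71  71
   68  58  49 107 136 135 175 201]
 [196 200 199 177 119  72  70  69  68  67  64  62  59  63  66  69  69  70
   70  59  56 109 133 162 192 202]
 [198 200 200 200 155  84  73  72  70  70  71  71  66  61  60  65  67  69
   70  63  69 113 134 174 201 202]]
37.38415360070136 -82.41720123590197
41.11497997132214 -79.64394780495108
rim [[142.63 264.9 ]]
face bot if seated [[142.79 264.24]]
top seated [[141.01 260.44]]
top on rim [[139.99 258.29]]
```

Request:
servo_tool:
  plan: [1, 0, 0, -0.003, 0, 0, 0, 1, -0.0045, 0, -0.003, 0, 0, 0, 1, -0.0045, 0, 0, 0, 0, 0, 1, -0.0045, 0, 0.003, 0, 0, 0, 1, -0.0045, 0, 0.003, 0, 0, 0]

```text
t: 7.52
position: [0.5066, -0.3564, 0.0281]
tool_rot: [-0.487, -3.102, -0.001]
ft_force: [-0.7, 1.2, 8.9]
gripper_width: 0.461
finger_force: 57.0
```

```bash
python3 go.py .5068,-.3566,.0217,162.2
```

```text
now [ 0.5066 -0.3564  0.0281] psi 162.15 tilt [-0.0011  0.0011 -1.    ] t 7.53 F [-0.7  1.2  8.9] w 0.461 ff 57.0 q6 -1.93
(0.5068, -0.3566, 0.0217, 162.2) -> [-0.0003, -0.0002, 0.0086] [0.0002, -0.0005, -0.0003]
```

Request:
servo_tool:
  plan: [1, 0, 0, 0.003, 0, 0, 0, 1, 0, 0, 0.003, 0, 0, 0, 1, 0, 0, 0.006, 0, 0, 0, 1, 0, 0, 0.006, 0, 0, 0]

```text
t: 8.02
position: [0.507, -0.3565, 0.0274]
tool_rot: [-0.487, -3.103, -0.0]
ft_force: [-18.3, 17.2, 48.8]
gripper_width: 0.46
finger_force: 65.5
```

```bash
python3 go.py .5068,-.3566,.0217,162.2
```

```text
now [ 0.507  -0.3565  0.0274] psi 162.16 tilt [-2.e-04  1.e-04 -1.e+00] t 8.03 F [-18.3  17.2  48.8] w 0.46 ff 65.5 q6 -1.93
(0.5068, -0.3566, 0.0217, 162.2) -> [0.0002, -0.0002, 0.0077] [0.0, -0.0001, -0.0002]
```

Request:
servo_tool:
  plan: [1, 0, 0, -0.009, 0, 0, 0, 1, -0.003, -0.001, -0.009, 0, 0, 0, 1, -0.003, -0.001, -0.007, 0, 0, 0]

```text
t: 8.4
position: [0.5083, -0.3578, 0.0281]
tool_rot: [-0.487, -3.101, -0.002]
ft_force: [-5.8, 4.4, 18.7]
gripper_width: 0.459
finger_force: 59.0
```

```bash
python3 - <<'E'
from h import *
from go import plan
t=viewer.capture("top");s=viewer.capture("scene");cv2.imwrite("pics/s6.png",s);cv2.imwrite("pics/t6.png",t)
print(s[254:270,138,2].tolist(),s[254:270,146,2].tolist());print(s[257:262,130:156,2])
plan([(.5068,-.3566,.0217,162.2)])
E
```

```text
[112, 110, 142, 146, 142, 97, 65, 67, 70, 76, 95, 132, 201, 201, 201, 189] [85, 73, 113, 157, 159, 150, 69, 73, 74, 72, 71, 116, 200, 201, 201, 194]
[[184 185 176 155 147 141 140 139 146 155 158 160 159 157 157 156 157 163
  123  53  47  73  97 100 106 111]
 [194 179 153 142 134 131 131 132 142 150 152 156 159 160 159 158 159 159
  115  44  49  76  99 103 121 136]
 [196 200 152  78  66  72  79  83  97 110 118 134 143 148 150 151 150 144
  103  47  55  92 111 114 127 146]
 [197 199 169 107  69  71  68  66  65  66  70  73  74  75  73  69  69  69
   58  47  59 110 134 139 149 181]
 [199 200 177 120  74  71  71  69  67  65  66  69  71  73  74  73  73  74
   62  47  73 117 134 174 201 202]]
now [ 0.5083 -0.3578  0.0283] psi 162.15 tilt [-0.0019  0.0015 -1.    ] t 8.5 F [-1.7  1.1  6.4] w 0.457 ff 56.8 q6 -1.93
(0.5068, -0.3566, 0.0217, 162.2) -> [0.0024, 0.0009, 0.0088] [0.0003, -0.0007, -0.0003]
```

Request:
servo_tool:
  plan: [1, 0, 0, -0.003, 0, 0, 0, 1, 0.0005, 0.0027, -0.003, 0, 0, 0, 1, 0.0005, 0.0027, 0, 0, 0, 0, 1, 0.0005, 0.0027, 0.003, 0, 0, 0, 1, 0.0005, 0.0027, 0.003, 0, 0, 0]

```text
t: 9.12
position: [0.5085, -0.3553, 0.0256]
tool_rot: [-0.487, -3.101, -0.003]
ft_force: [0.8, 3.3, -1.4]
gripper_width: 0.463
finger_force: 55.1
```

```bash
python3 go.py .5068,-.3566,.0217,162.2
```

```text
now [ 0.5085 -0.3553  0.0256] psi 162.16 tilt [-0.0022  0.0022 -1.    ] t 9.12 F [ 0.8  3.3 -1.4] w 0.463 ff 55.1 q6 -1.93
(0.5068, -0.3566, 0.0217, 162.2) -> [0.0016, -0.0023, 0.0052] [0.0005, -0.0009, -0.0002]
```

Request:
servo_tool:
  plan: [1, 0, 0, 0.003, 0, 0, 0, 1, 0, 0, 0.005, 0, 0, 0, 1, 0, 0, 0.007, 0, 0, 0, 1, 0, 0, 0.007, 0, 0, 0]

```text
t: 9.62
position: [0.5086, -0.3555, 0.0214]
tool_rot: [-0.487, -3.102, -0.002]
ft_force: [-3.0, 7.7, 8.8]
gripper_width: 0.455
finger_force: 55.4
```

```bash
python3 go.py .5068,-.3566,.0217,162.2
```

```text
now [ 0.5086 -0.3555  0.0214] psi 162.15 tilt [-0.0018  0.0019 -1.    ] t 9.62 F [-3.   7.7  8.8] w 0.455 ff 55.4 q6 -1.93
(0.5068, -0.3566, 0.0217, 162.2) -> [0.0018, -0.0022, -0.0004] [0.0004, -0.0007, -0.0003]
```

Request:
servo_tool:
  plan: [-0.3, 0, 0, 0, 0, 0, 0, -0.3, 0, 0, 0, 0, 0, 0, -0.3, 0, 0, 0, 0, 0, 0, -0.3, 0, 0, -0.04, 0, 0, 0, -0.3, 0, 0, -0.12, 0, 0, 0, -0.3, 0, 0, -0.2, 0, 0, 0, -0.3, 0, 0, -0.2, 0, 0, 0]

```text
t: 10.5
position: [0.5102, -0.3571, 0.1761]
tool_rot: [0.487, 3.098, -0.005]
ft_force: [-0.3, -0.2, -1.2]
gripper_width: 0.644
finger_force: 0.0
```

```bash
python3 go.py .4055,.1903,.16,74 .47,.1,.16,74
```

```text
now [ 0.5102 -0.3571  0.1761] psi 162.14 tilt [ 0.0051 -0.004  -1.    ] t 10.5 F [-0.3 -0.2 -1.2] w 0.644 ff 0.0 q6 -1.93
(0.4055, 0.1903, 0.16, 74.0) -> [0.3568, 0.6519, 0.0178] [0.0009, 0.0021, 0.4897]
(0.47, 0.1, 0.16, 74.0) -> [0.238, 0.5637, 0.0188] [0.0009, 0.0021, 0.4897]
```

Request:
servo_tool:
  plan: [-1, 0.357, 0.652, 0.0, 0.0009, 0.0021, 0.49, -1, 0.357, 0.652, 0.0, 0.0009, 0.0021, 0.49, -1, 0.357, 0.652, 0.0, 0.0009, 0.0021, 0.49, -1, 0.357, 0.652, 0.0, 0.0009, 0.0021, 0.49, -1, 0.357, 0.652, 0.0, 0.0009, 0.0021, 0.49, -1, 0.357, 0.652, 0.0, 0.0009, 0.0021, 0.49, -1, 0.357, 0.652, 0.0, 0.0009, 0.0021, 0.49, -1, 0.357, 0.652, 0.0, 0.0009, 0.0021, 0.49]

```text
t: 11.5
position: [0.423, 0.0971, 0.1711]
tool_rot: [-2.348, -2.075, 0.004]
ft_force: [1.5, -0.4, 0.6]
gripper_width: 0.998
finger_force: 0.0
```

```bash
cat > look.py <<'E'
from meas import *
def look(tag):
    for n in("top","scene"):
        im=viewer.capture(n);cv2.imwrite(f"pics/{n}{tag}.png",im)
        for z,f in((.054,lambda c:c[1]>.1),(.038,lambda c:c[1]<-.1)):
            for o in rects(n,blockmask(n,im),z,60):
                if .3<o["c"][0]<.75 and f(o["c"]) and abs(o["c"][1])<.5: print(n,z,o["rc"].round(4),o["c"].round(4),o["size"].round(0),round(float(o["pca"]),1))
E
python3 - <<'E'
from look import look
from go import plan
look("7"); plan([(.4055,.1903,.15,74)])
E
```

```text
top 0.054 [0.4231 0.3406] [0.4228 0.3402] [38. 64.] 92.4
top 0.038 [ 0.5072 -0.3559] [ 0.5069 -0.3557] [38. 61.] 161.1
scene 0.054 [0.4948 0.2572] [0.4952 0.2536] [38. 57.] 146.8
scene 0.054 [0.4203 0.34  ] [0.4206 0.3395] [40. 65.] 93.2
scene 0.038 [ 0.5056 -0.3569] [ 0.5062 -0.3571] [39. 59.] 160.8
now [0.4225 0.099  0.171 ] psi 83.09 tilt [-0.0077  0.0052 -1.    ] t 11.6 F [ 0.1 -0.9  0.3] w 1.003 ff 0.0 q6 0.26
(0.4055, 0.1903, 0.15, 74) -> [0.1181, -0.037, 0.0288] [-0.0027, -0.0011, 0.0505]
```

Request:
servo_tool:
  plan: [-1, 0.12, -0.036, 0.029, -0.0027, -0.001, 0.05, -1, 0.12, -0.036, 0.029, -0.0027, -0.001, 0.05, -1, 0.12, -0.036, 0.029, -0.0027, -0.001, 0.05, -1, 0.12, -0.036, 0.029, -0.0027, -0.001, 0.05]

```text
t: 12.1
position: [0.4075, 0.1876, 0.1502]
tool_rot: [2.504, 1.897, 0.0]
ft_force: [-0.3, -0.4, -0.2]
gripper_width: 0.998
finger_force: 0.0
```

```bash
python3 go.py .407,.1913,.038,74
```

```text
now [0.4075 0.1876 0.1502] psi 74.3 tilt [ 5.e-04 -3.e-04 -1.e+00] t 12.1 F [-0.3 -0.4 -0.2] w 0.998 ff 0.0 q6 0.62
(0.407, 0.1913, 0.038, 74.0) -> [0.0046, -0.0021, 0.1496] [0.0002, 0.0, 0.0017]
```

Request:
servo_tool:
  plan: [-1, 0.003, -0.002, 0.08, 0, 0, 0.001, -1, 0.003, -0.002, 0.13, 0, 0, 0.001, -1, 0.003, -0.002, 0.149, 0, 0, 0.001, -1, 0.003, -0.002, 0.149, 0, 0, 0.001, 1, 0.003, -0.002, 0.149, 0, 0, 0.001, 1, 0.003, -0.002, 0.149, 0, 0, 0.001, 1, 0.003, -0.002, 0.149, 0, 0, 0.001, 1, 0.003, -0.002, 0.149, 0, 0, 0.001]

```text
t: 13.1
position: [0.4072, 0.1911, 0.0398]
tool_rot: [2.507, 1.892, 0.004]
ft_force: [-1.8, -1.6, 9.4]
gripper_width: 0.46
finger_force: 34.7
```

```bash
python3 go.py .4285,-.3310,.17,162.2
```

```text
now [0.4072 0.1911 0.0398] psi 74.09 tilt [ 2.5e-03  6.0e-04 -1.0e+00] t 13.1 F [-1.8 -1.6  9.4] w 0.46 ff 34.7 q6 0.64
(0.4285, -0.331, 0.17, 162.2) -> [-0.6614, 0.2186, -0.174] [0.0009, 0.0002, -0.4895]
```

Request:
servo_tool:
  plan: [1, 0, 0, -0.083, 0, 0, 0, 1, 0, 0, -0.166, 0, 0, 0, 1, -0.661, 0.219, -0.174, 0.001, 0, -0.49, 1, -0.661, 0.219, -0.174, 0.001, 0, -0.49, 1, -0.661, 0.219, -0.174, 0.001, 0, -0.49, 1, -0.661, 0.219, -0.174, 0.001, 0, -0.49, 1, -0.661, 0.219, -0.174, 0.001, 0, -0.49, 1, -0.661, 0.219, -0.174, 0.001, 0, -0.49]

```text
t: 14.1
position: [0.4221, -0.1214, 0.1675]
tool_rot: [1.382, 2.821, -0.001]
ft_force: [0.7, 0.3, 0.2]
gripper_width: 0.459
finger_force: 36.3
```

```bash
python3 go.py .4288,-.3293,.06,162.2
```

```text
now [ 0.4221 -0.1214  0.1675] psi 127.81 tilt [ 2.e-04 -5.e-04 -1.e+00] t 14.1 F [0.7 0.3 0.2] w 0.459 ff 36.3 q6 -1.02
(0.4288, -0.3293, 0.06, 162.2) -> [-0.2244, -0.1629, 0.1435] [-0.0001, 0.0002, -0.1911]
```

Request:
servo_tool:
  plan: [1, -0.224, -0.163, 0.05, 0, 0, -0.191, 1, -0.224, -0.163, 0.05, 0, 0, -0.191, 1, -0.224, -0.163, 0.05, 0, 0, -0.191, 1, -0.224, -0.163, 0.05, 0, 0, -0.191, 1, -0.224, -0.163, 0.14, 0, 0, -0.191, 1, -0.224, -0.163, 0.14, 0, 0, -0.191, 1, -0.224, -0.163, 0.14, 0, 0, -0.191, 1, -0.224, -0.163, 0.14, 0, 0, -0.191]

```text
t: 15.1
position: [0.4284, -0.3278, 0.0643]
tool_rot: [0.493, 3.1, -0.003]
ft_force: [-0.2, -0.9, -0.6]
gripper_width: 0.458
finger_force: 36.3
```

```bash
python3 go.py .4288,-.3293,.032,162.2
```

```text
now [ 0.4284 -0.3278  0.0643] psi 161.91 tilt [ 0.0018 -0.0024 -1.    ] t 15.1 F [-0.2 -0.9 -0.6] w 0.458 ff 36.3 q6 -1.98
(0.4288, -0.3293, 0.032, 162.2) -> [-0.001, -0.0016, 0.0431] [-0.0005, 0.0008, -0.0016]
```

Request:
servo_tool:
  plan: [1, -0.0005, -0.0005, 0.03, 0, 0, -0.001, 1, -0.0005, -0.0005, 0.036, 0, 0, -0.001, 1, -0.0005, -0.0005, 0.041, 0, 0, -0.001, 1, -0.0005, -0.0005, 0.043, 0, 0, -0.001, 1, -0.0005, -0.0005, 0.043, 0, 0, -0.001]

```text
t: 15.72
position: [0.4278, -0.3281, 0.0301]
tool_rot: [-0.49, -3.103, 0.001]
ft_force: [0.3, 1.1, -0.2]
gripper_width: 0.462
finger_force: 36.4
```

```bash
python3 go.py .4288,-.3293,.0238,162.2
```

```text
now [ 0.4278 -0.3281  0.0301] psi 162.06 tilt [-3.e-04 -6.e-04 -1.e+00] t 15.72 F [ 0.3  1.1 -0.2] w 0.462 ff 36.4 q6 -1.98
(0.4288, -0.3293, 0.0238, 162.2) -> [-0.0017, -0.0011, 0.0085] [-0.0002, -0.0, -0.0008]
```

No force, so it is going in. I'll continue down and release.

Request:
servo_tool:
  plan: [1, 0, 0, 0.004, 0, 0, 0, 1, 0, 0, 0.007, 0, 0, 0, 1, 0, 0, 0.009, 0, 0, 0, 1, 0, 0, 0.009, 0, 0, 0]

```text
t: 16.23
position: [0.4278, -0.3281, 0.0238]
tool_rot: [-0.49, -3.103, 0.001]
ft_force: [-3.9, 2.2, 12.7]
gripper_width: 0.453
finger_force: 37.8
```

```bash
python3 go.py .4288,-.3293,.0238,162.2
```

```text
now [ 0.4278 -0.3281  0.0238] psi 162.05 tilt [-3.e-04 -6.e-04 -1.e+00] t 16.23 F [-3.9  2.2 12.7] w 0.453 ff 37.8 q6 -1.98
(0.4288, -0.3293, 0.0238, 162.2) -> [-0.0017, -0.0011, 0.0001] [-0.0002, -0.0, -0.0008]
```

Request:
servo_tool:
  plan: [-0.3, 0, 0, 0, 0, 0, 0, -0.3, 0, 0, 0, 0, 0, 0, -0.3, 0, 0, 0, 0, 0, 0, -0.3, 0, 0, -0.04, 0, 0, 0, -0.3, 0, 0, -0.12, 0, 0, 0, -0.3, 0, 0, -0.2, 0, 0, 0, -0.3, 0, 0, -0.2, 0, 0, 0]

```text
t: 17.1
position: [0.4291, -0.329, 0.1775]
tool_rot: [0.489, 3.097, -0.007]
ft_force: [0.7, 0.2, -0.8]
gripper_width: 0.65
finger_force: 0.0
```

```bash
python3 go.py .423,.20,.17,93.4
```

```text
now [ 0.4291 -0.329   0.1775] psi 162.06 tilt [ 0.0054 -0.0056 -1.    ] t 17.1 F [ 0.7  0.2 -0.8] w 0.65 ff 0.0 q6 -1.98
(0.423, 0.2, 0.17, 93.4) -> [0.2251, 0.6686, 0.006] [0.0003, 0.0026, 0.3814]
```

Request:
servo_tool:
  plan: [-1, 0.225, 0.669, 0.0, 0, 0.002, 0.381, -1, 0.225, 0.669, 0.0, 0, 0.002, 0.381, -1, 0.225, 0.669, 0.0, 0, 0.002, 0.381, -1, 0.225, 0.669, 0.0, 0, 0.002, 0.381, -1, 0.225, 0.669, 0.0, 0, 0.002, 0.381, -1, 0.225, 0.669, 0.0, 0, 0.002, 0.381, -1, 0.225, 0.669, 0.0, 0, 0.002, 0.381, -1, 0.225, 0.669, 0.0, 0, 0.002, 0.381]

```text
t: 18.1
position: [0.4234, 0.1221, 0.1722]
tool_rot: [-2.153, -2.279, 0.001]
ft_force: [0.3, -0.5, 0.4]
gripper_width: 1.001
finger_force: 0.0
```

```bash
python3 - <<'E'
from look import look
from go import plan
look("8"); plan([(.423,.341,.15,93.4)])
E
```

```text
top 0.054 [0.4231 0.3406] [0.4227 0.3402] [38. 64.] 92.6
top 0.038 [ 0.4263 -0.328 ] [ 0.4263 -0.3279] [38. 62.] 162.5
top 0.038 [ 0.5072 -0.3559] [ 0.5069 -0.3557] [38. 61.] 161.1
scene 0.054 [0.4948 0.2572] [0.4952 0.2536] [38. 57.] 146.8
scene 0.054 [0.42   0.3399] [0.4206 0.3396] [40. 65.] 92.6
scene 0.038 [ 0.5056 -0.3569] [ 0.5062 -0.3571] [39. 59.] 160.8
scene 0.038 [ 0.4249 -0.329 ] [ 0.4256 -0.3291] [39. 61.] 162.5
now [0.4229 0.1251 0.1721] psi 93.72 tilt [-0.0055  0.0049 -1.    ] t 18.2 F [ 0.3 -0.1  0.4] w 0.998 ff 0.0 q6 0.13
(0.423, 0.341, 0.15, 93.4) -> [0.2871, 0.019, 0.0308] [-0.0016, -0.0017, 0.0018]
```

Request:
servo_tool:
  plan: [-1, 0.284, 0.019, 0.03, -0.002, -0.002, 0.002, -1, 0.284, 0.019, 0.03, -0.002, -0.002, 0.002, -1, 0.284, 0.019, 0.03, -0.002, -0.002, 0.002, -1, 0.284, 0.019, 0.03, -0.002, -0.002, 0.002, -1, 0.284, 0.019, 0.03, -0.002, -0.002, 0.002, -1, 0.284, 0.019, 0.03, -0.002, -0.002, 0.002, -1, 0.284, 0.019, 0.03, -0.002, -0.002, 0.002]

```text
t: 19.08
position: [0.4254, 0.3332, 0.1514]
tool_rot: [2.16, 2.278, 0.001]
ft_force: [1.0, -0.1, 0.3]
gripper_width: 1.005
finger_force: 0.0
```

```bash
python3 go.py .423,.341,.039,93.4
```

```text
now [0.4254 0.3332 0.1514] psi 93.05 tilt [ 0.0023 -0.0015 -1.    ] t 19.07 F [ 1.  -0.1  0.3] w 1.005 ff 0.0 q6 0.55
(0.423, 0.341, 0.039, 93.4) -> [0.0107, -0.0029, 0.1499] [0.0007, 0.0005, -0.002]
```

Request:
servo_tool:
  plan: [-1, 0.009, -0.002, 0.08, 0, 0, -0.002, -1, 0.009, -0.002, 0.13, 0, 0, -0.002, -1, 0.009, -0.002, 0.149, 0, 0, -0.002, -1, 0.009, -0.002, 0.149, 0, 0, -0.002, 1, 0.009, -0.002, 0.149, 0, 0, -0.002, 1, 0.009, -0.002, 0.149, 0, 0, -0.002, 1, 0.009, -0.002, 0.149, 0, 0, -0.002, 1, 0.009, -0.002, 0.149, 0, 0, -0.002]

```text
t: 20.08
position: [0.4239, 0.341, 0.0407]
tool_rot: [2.151, 2.286, 0.003]
ft_force: [-0.4, -0.6, 5.8]
gripper_width: 0.457
finger_force: 35.3
```

```bash
python3 go.py .5306,-.287,.17,162.2 .42,0,.17,130
```

```text
now [0.4239 0.341  0.0407] psi 93.48 tilt [ 3.7e-03 -5.0e-04 -1.0e+00] t 20.07 F [-0.4 -0.6  5.8] w 0.457 ff 35.3 q6 0.55
(0.5306, -0.287, 0.17, 162.2) -> [-0.8446, 0.0918, -0.1715] [0.0009, 0.0009, -0.3818]
(0.42, 0.0, 0.17, 130.0) -> [-0.4537, -0.0322, -0.1722] [0.0011, 0.0006, -0.2029]
```

Request:
servo_tool:
  plan: [1, 0, 0, -0.083, 0, 0, 0, 1, 0, 0, -0.166, 0, 0, 0, 1, -0.454, -0.032, -0.172, 0, 0, -0.203, 1, -0.454, -0.032, -0.172, 0, 0, -0.203, 1, -0.454, -0.032, -0.172, 0, 0, -0.203, 1, -0.454, -0.032, -0.172, 0, 0, -0.203, 1, -0.454, -0.032, -0.172, 0, 0, -0.203, 1, -0.454, -0.032, -0.172, 0, 0, -0.203]

```text
t: 21.08
position: [0.4195, -0.0026, 0.1697]
tool_rot: [1.327, 2.843, -0.0]
ft_force: [-0.1, -0.6, 0.2]
gripper_width: 0.457
finger_force: 36.1
```

```bash
python3 go.py .4498,-.2595,.064,162.2
```

```text
now [ 0.4195 -0.0026  0.1697] psi 129.96 tilt [ 0.0034 -0.0017 -1.    ] t 21.07 F [-0.1 -0.6  0.2] w 0.457 ff 36.1 q6 -0.79
(0.4498, -0.2595, 0.064, 162.2) -> [-0.288, -0.1893, 0.1416] [0.0002, 0.0012, -0.1791]
```

Request:
servo_tool:
  plan: [1, -0.288, -0.189, 0.05, 0, 0.001, -0.179, 1, -0.288, -0.189, 0.05, 0, 0.001, -0.179, 1, -0.288, -0.189, 0.05, 0, 0.001, -0.179, 1, -0.288, -0.189, 0.05, 0, 0.001, -0.179, 1, -0.288, -0.189, 0.05, 0, 0.001, -0.179, 1, -0.288, -0.189, 0.14, 0, 0.001, -0.179, 1, -0.288, -0.189, 0.14, 0, 0.001, -0.179, 1, -0.288, -0.189, 0.14, 0, 0.001, -0.179]

```text
t: 22.08
position: [0.451, -0.2571, 0.066]
tool_rot: [0.484, 3.104, -0.0]
ft_force: [0.1, 0.5, 0.1]
gripper_width: 0.456
finger_force: 36.1
```

Request:
servo_tool:
  plan: [1, 0, 0, 0, 0, 0, 0]

```text
t: 22.2
position: [0.4515, -0.2574, 0.0668]
tool_rot: [0.483, 3.101, -0.002]
ft_force: [-0.4, -0.4, -1.5]
gripper_width: 0.455
finger_force: 36.1
```

```bash
python3 go.py .4498,-.2595,.032,162.2
```

```text
now [ 0.4515 -0.2574  0.0668] psi 162.28 tilt [ 0.0025 -0.0016 -1.    ] t 22.2 F [-0.4 -0.4 -1.5] w 0.455 ff 36.1 q6 -1.85
(0.4498, -0.2595, 0.032, 162.2) -> [0.0014, -0.0034, 0.0464] [-0.0002, 0.0009, 0.0004]
```

Request:
servo_tool:
  plan: [1, 0.0014, -0.003, 0.03, 0, 0, 0, 1, 0.0014, -0.003, 0.036, 0, 0, 0, 1, 0.0014, -0.003, 0.042, 0, 0, 0, 1, 0.0014, -0.003, 0.046, 0, 0, 0, 1, 0.0014, -0.003, 0.046, 0, 0, 0]

```text
t: 22.82
position: [0.449, -0.2591, 0.0304]
tool_rot: [0.485, 3.103, -0.0]
ft_force: [0.4, -0.0, -0.9]
gripper_width: 0.457
finger_force: 36.1
```

```bash
python3 go.py .4498,-.2595,.0247,162.2
```

```text
now [ 0.449  -0.2591  0.0304] psi 162.24 tilt [ 4.e-04 -1.e-04 -1.e+00] t 22.82 F [ 0.4 -0.  -0.9] w 0.457 ff 36.1 q6 -1.85
(0.4498, -0.2595, 0.0247, 162.2) -> [-0.0011, -0.0003, 0.0075] [0.0, 0.0001, 0.0002]
```

Free entry (bottom at about 0.016). I'll lower the rest of the way, release, and lift.

Request:
servo_tool:
  plan: [1, 0, 0, 0.005, 0, 0, 0, 1, 0, 0, 0.008, 0, 0, 0, 1, 0, 0, 0.008, 0, 0, 0, -0.3, 0, 0, 0.008, 0, 0, 0, -0.3, 0, 0, 0.008, 0, 0, 0, -0.3, 0, 0, 0.0, 0, 0, 0, -0.3, 0, 0, -0.08, 0, 0, 0, -0.3, 0, 0, -0.12, 0, 0, 0]

```text
t: 23.82
position: [0.4493, -0.2593, 0.1229]
tool_rot: [0.485, 3.102, -0.001]
ft_force: [0.9, -0.1, 0.7]
gripper_width: 0.649
finger_force: 0.0
```

```bash
python3 - <<'E'
from look import look
from go import plan
plan([]); look("9")
E
```

```text
now [ 0.4493 -0.2593  0.1229] psi 162.24 tilt [ 0.002  -0.0013 -1.    ] t 23.82 F [ 0.9 -0.1  0.7] w 0.649 ff 0.0 q6 -1.85
top 0.054 [0.483  0.2553] [0.4832 0.2536] [33. 33.] 176.3
scene 0.054 [0.4948 0.2572] [0.4952 0.2536] [38. 57.] 146.8
scene 0.038 [ 0.5067 -0.3573] [ 0.5068 -0.3571] [39. 62.] 162.5
scene 0.038 [ 0.4594 -0.2646] [ 0.4605 -0.265 ] [40. 33.] 61.9
scene 0.038 [ 0.4248 -0.3293] [ 0.4255 -0.3296] [40. 61.] 163.3
```

```bash
python3 go.py .4593,-.1775,.09,162.2 .4593,-.1775,.027,162.2
```

```text
now [ 0.45   -0.2598  0.1237] psi 162.24 tilt [ 0.0046 -0.003  -1.    ] t 23.93 F [0.6 0.1 0.4] w 0.655 ff 0.0 q6 -1.85
(0.4593, -0.1775, 0.09, 162.2) -> [0.0219, 0.1083, 0.0447] [-0.0005, 0.0017, 0.0002]
(0.4593, -0.1775, 0.027, 162.2) -> [0.0223, 0.1084, 0.1287] [-0.0005, 0.0017, 0.0002]
```

Request:
servo_tool:
  plan: [-0.6, 0.022, 0.108, 0.02, 0, 0.001, 0, -0.6, 0.022, 0.108, 0.045, 0, 0.001, 0, -0.6, 0.022, 0.108, 0.045, 0, 0.001, 0, -0.6, 0.022, 0.108, 0.045, 0, 0.001, 0]

```text
t: 24.42
position: [0.4579, -0.1775, 0.0866]
tool_rot: [-0.485, -3.101, -0.001]
ft_force: [0.1, -0.6, -0.1]
gripper_width: 0.802
finger_force: 0.0
```

```bash
python3 - <<'E'
from h import *
from go import plan
t=viewer.capture("top");s=viewer.capture("scene")
cr=lambda im,x,y:cv2.resize(im[y:y+100,x:x+100],(400,400),interpolation=cv2.INTER_CUBIC)
cv2.imwrite("pics/c10.png",np.hstack([cr(t,325,165),cr(s,140,180)]))
plan([(.4593,-.1775,.027,162.2)])
E
```

```text
now [ 0.4579 -0.1777  0.0868] psi 162.18 tilt [-2.5e-03  8.0e-04 -1.0e+00] t 24.52 F [0.4 0.1 0. ] w 0.801 ff 0.0 q6 -1.7
(0.4593, -0.1775, 0.027, 162.2) -> [-0.0019, 0.0009, 0.0798] [0.0, -0.0008, -0.0001]
```

View pics/c10.png

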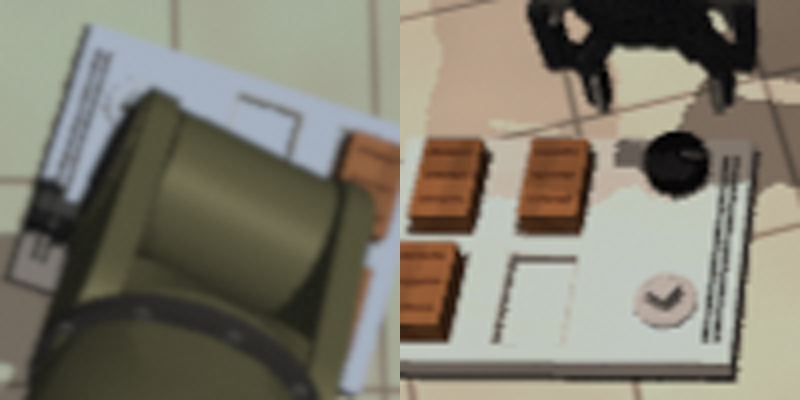

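All three blocks are seated, at about (252,226), (278,226) and (246,250) in the scene picture. The open fingers straddle the cap at (309,221).

Request:
servo_tool:
  plan: [-0.6, -0.002, 0.001, 0.05, 0, 0, 0, -0.6, -0.002, 0.001, 0.079, 0, 0, 0, -0.6, -0.002, 0.001, 0.079, 0, 0, 0, 1, -0.002, 0.001, 0.079, 0, 0, 0, 1, -0.002, 0.001, 0.079, 0, 0, 0, 1, -0.002, 0.001, 0.079, 0, 0, 0, 1, -0.002, 0.001, 0.079, 0, 0, 0]
  newtons: 40

```text
t: 25.4
position: [0.4597, -0.1776, 0.0287]
tool_rot: [-0.485, -3.103, 0.002]
ft_force: [-4.3, -6.6, 7.2]
gripper_width: 0.47
finger_force: 39.4
```

```bash
python3 go.py .4593,-.1775,.027,162.2
```

```text
now [ 0.4597 -0.1776  0.0287] psi 162.23 tilt [-1.4e-03 -9.0e-04 -1.0e+00] t 25.4 F [-4.3 -6.6  7.2] w 0.47 ff 39.4 q6 -1.7
(0.4593, -0.1775, 0.027, 162.2) -> [0.0005, 0.0, 0.0022] [-0.0004, -0.0004, 0.0002]
```

Request:
servo_tool:
  plan: [1, 0, 0, 0, 0, 0, 0.055, 1, 0, 0, 0, 0, 0, 0.11, 1, 0, 0, 0, 0, 0, 0.165, 1, 0, 0, 0, 0, 0, 0.22, 1, 0, 0, 0, 0, 0, 0.275, 1, 0, 0, 0, 0, 0, 0.33, 1, 0, 0, 0, 0, 0, 0.385, 1, 0, 0, 0, 0, 0, 0.4]

```text
t: 26.4
position: [0.4601, -0.1773, 0.0287]
tool_rot: [-2.221, -2.222, 0.001]
ft_force: [-1.3, -3.2, 5.8]
gripper_width: 0.471
finger_force: 39.6
```

```bash
python3 -c "
from rig import status; s=status.observe(); print(s['wrist_torque'].round(2),s['joint_pos'].round(2),s['ft_force'].round(1))"; python3 go.py
```

```text
[-0.46  0.22  0.03] [-0.44  0.45  1.85 -0.    0.84 -0.44] [-1.3 -3.2  5.8]
now [ 0.4601 -0.1773  0.0287] psi 90.04 tilt [-6.e-04 -6.e-04 -1.e+00] t 26.4 F [-1.3 -3.2  5.8] w 0.471 ff 39.6 q6 -0.44
```

Request:
servo_tool:
  plan: [1, 0, 0, 0, 0, 0, 0.05, 1, 0, 0, 0, 0, 0, 0.1, 1, 0, 0, 0, 0, 0, 0.15, 1, 0, 0, 0, 0, 0, 0.2, 1, 0, 0, 0, 0, 0, 0.2]

```text
t: 27.02
position: [0.4603, -0.1774, 0.0286]
tool_rot: [2.796, 1.43, -0.001]
ft_force: [1.3, -5.7, 3.6]
gripper_width: 0.473
finger_force: 40.5
```

```bash
python3 -c "
from rig import status; s=status.observe(); print(s['wrist_torque'].round(2))"; python3 go.py
```

```text
[-0.87 -0.27  0.08]
now [ 0.4603 -0.1774  0.0286] psi 54.17 tilt [-1.e-04 -9.e-04 -1.e+00] t 27.02 F [ 1.3 -5.7  3.6] w 0.473 ff 40.5 q6 0.18
```

Request:
servo_tool:
  plan: [1, 0, 0, 0, 0, 0, 0.03, 1, 0, 0, 0, 0, 0, 0.06, 1, 0, 0, 0, 0, 0, 0.09, 1, 0, 0, 0, 0, 0, 0.12, 1, 0, 0, 0, 0, 0, 0.12]

```text
t: 27.65
position: [0.4604, -0.1775, 0.0285]
tool_rot: [3.014, 0.882, -0.0]
ft_force: [2.5, -6.1, 2.3]
gripper_width: 0.469
finger_force: 40.7
```

```bash
python3 -c "
from rig import status; s=status.observe(); print(s['wrist_torque'].round(2))"; python3 go.py
```

```text
[-1.07 -0.41 -0.06]
now [ 0.4604 -0.1775  0.0285] psi 32.64 tilt [ 3.e-04 -1.e-03 -1.e+00] t 27.65 F [ 2.5 -6.1  2.3] w 0.469 ff 40.7 q6 0.56
```

Request:
servo_tool:
  plan: [1, 0, 0, 0, 0, 0, 0.04, 1, 0, 0, 0, 0, 0, 0.08, 1, 0, 0, 0, 0, 0, 0.12, 1, 0, 0, 0, 0, 0, 0.16]
  newtons: 60

```text
t: 28.15
position: [0.4591, -0.1778, 0.0285]
tool_rot: [3.139, 0.103, -0.005]
ft_force: [16.3, -4.5, -6.0]
gripper_width: 0.464
finger_force: 63.0
```

```bash
python3 -c "
from rig import status; s=status.observe(); print(s['wrist_torque'].round(2))"; python3 go.py
```

```text
[-0.77 -2.56  0.54]
now [ 0.4591 -0.1778  0.0285] psi 3.75 tilt [-0.0029 -0.0013 -1.    ] t 28.15 F [16.3 -4.5 -6. ] w 0.464 ff 63.0 q6 1.06
```

Request:
servo_tool:
  plan: [-0.6, 0, 0, 0, 0, 0, 0, -0.6, 0, 0, 0, 0, 0, 0, -0.6, 0, 0, -0.03, 0, 0, 0, -0.6, 0, 0, -0.1, 0, 0, 0, -0.6, 0, 0, -0.18, 0, 0, 0, -0.6, 0, 0, -0.18, 0, 0, 0]

```text
t: 28.9
position: [0.4613, -0.1772, 0.1664]
tool_rot: [3.138, 0.108, 0.006]
ft_force: [-0.4, -0.9, -0.4]
gripper_width: 0.798
finger_force: 0.0
```

```bash
python3 go.py .50,.10,.165,123 .5675,.007,.165,123
```

```text
now [ 0.4613 -0.1772  0.1664] psi 3.95 tilt [ 0.0037 -0.0018 -1.    ] t 28.9 F [-0.4 -0.9 -0.4] w 0.798 ff 0.0 q6 1.06
(0.5, 0.1, 0.165, 123.0) -> [0.077, -0.3651, 0.0014] [0.0016, -0.0, -0.6614]
(0.5675, 0.007, 0.165, 123.0) -> [0.1582, -0.2352, 0.002] [0.0016, -0.0, -0.6614]
```

Request:
servo_tool:
  plan: [-0.6, 0.077, -0.365, 0, 0.001, 0, -0.661, -0.6, 0.077, -0.365, 0, 0.001, 0, -0.661, -0.6, 0.077, -0.365, 0, 0.001, 0, -0.661, -0.6, 0.077, -0.365, 0, 0.001, 0, -0.661, -0.6, 0.077, -0.365, 0, 0.001, 0, -0.661, -0.6, 0.077, -0.365, 0, 0.001, 0, -0.661, -0.6, 0.077, -0.365, 0, 0.001, 0, -0.661, -0.6, 0.077, -0.365, 0, 0.001, 0, -0.661]

```text
t: 29.9
position: [0.4985, 0.1006, 0.1614]
tool_rot: [-2.212, -2.222, 0.004]
ft_force: [-0.1, 0.5, 0.2]
gripper_width: 0.8
finger_force: 0.0
```

```bash
python3 - <<'E'
from look import *
from go import plan
look("11"); plan([])
t=cv2.imread("pics/top11.png");s=cv2.imread("pics/scene11.png")
cr=lambda im,x,y,w=100:cv2.resize(im[y:y+w,x:x+w],(400,400 if w==100 else 200),interpolation=cv2.INTER_CUBIC)
a=np.hstack([cr(t,325,165),cr(s,135,180)])
q=lambda im,x,y:cv2.resize(im[y:y+25,x:x+50],(400,200),interpolation=cv2.INTER_CUBIC)
cv2.imwrite("pics/c11.png",np.vstack([a,np.hstack([q(t,325,215),q(s,185,208)])]))
E
```

```text
top 0.038 [ 0.4263 -0.3278] [ 0.4264 -0.3277] [38. 62.] 162.4
top 0.038 [ 0.4481 -0.259 ] [ 0.4481 -0.259 ] [38. 62.] 162.3
top 0.038 [ 0.5068 -0.3558] [ 0.5069 -0.3557] [38. 62.] 160.4
scene 0.054 [0.4948 0.2572] [0.4952 0.2536] [38. 57.] 146.8
scene 0.038 [ 0.5056 -0.3569] [ 0.5062 -0.3571] [39. 59.] 160.8
scene 0.038 [ 0.4464 -0.2604] [ 0.4472 -0.2604] [40. 61.] 162.5
scene 0.038 [ 0.425  -0.3287] [ 0.4257 -0.3289] [38. 61.] 162.2
now [0.4986 0.1005 0.1615] psi 90.01 tilt [-0.0062  0.0026 -1.    ] t 30.0 F [ 0.3 -0.6  0. ] w 0.803 ff 0.0 q6 0.12
```

View pics/c11.png

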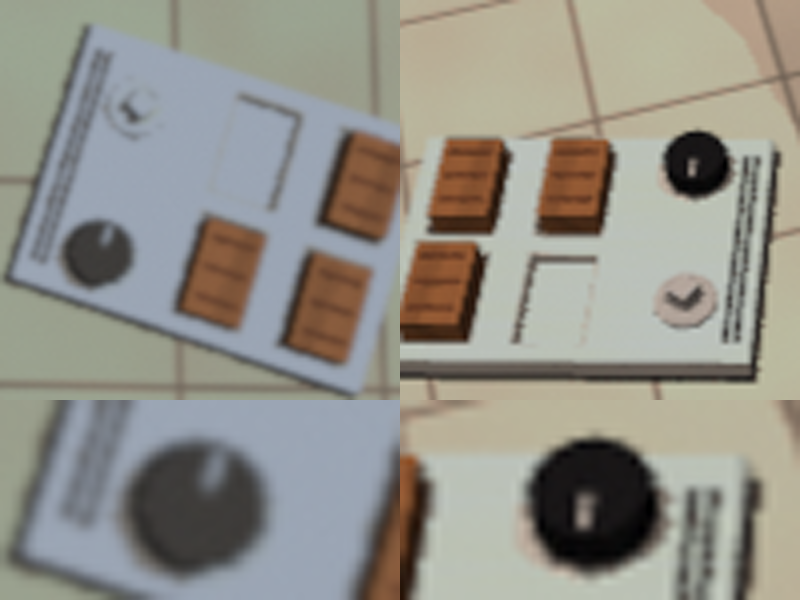

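The crop shows all three blocks flat in their pockets. The cap mark now points along the freshener's +x, at about (352,224) in the top view. I'll check its angle and re-measure the handle.

```bash
python3 - <<'E'
from meas import *
C={"top":(.4931,-.2656),"scene":(.4887,-.2671)}
th=np.radians(-17.8);X=np.array([np.cos(th),np.sin(th)]);Y=np.array([-X[1],X[0]])
for k in("0","11"):
  for n in("top","scene"):
    im=cv2.imread(f"pics/{n}{k}.png");g=cv2.cvtColor(im,cv2.COLOR_BGR2GRAY).astype(float)
    P=np.array(C[n])-.058*X+.072*Y
    ys,xs=np.mgrid[0:420,0:560];W=plane(n,np.c_[xs.ravel(),ys.ravel()],.044)[:,:2]-P
    g=g.ravel();sel=np.hypot(*W.T)<.017;w=np.clip(g-np.percentile(g[sel],60)-8,0,None)*sel
    c=(W*w[:,None]).sum(0)/w.sum();print(k,n,"mark heading",np.degrees(np.arctan2(c[1],c[0])).round(1),"r",np.hypot(*c).round(4),"joint",(np.degrees(np.arctan2(c[1],c[0]))+17.8).round(1))
    hs=cv2.cvtColor(im,cv2.COLOR_BGR2HSV)
    hm=cv2.inRange(hs,(22,70,90),(32,255,255)) if n=="top" else cv2.inRange(hs,(12,130,60),(24,255,255))
    r=(160,210,250,310) if n=="top" else (215,260,265,310)
    m=np.zeros_like(hm);m[r[0]:r[1],r[2]:r[3]]=hm[r[0]:r[1],r[2]:r[3]]
    for o in rects(n,m,.034,20): print("  handle",n,o["c"].round(4),o["area"],round(float(o["pca"]),1))
E
python3 go.py .5675,.007,.12,123
```

```text
0 top mark heading 65.4 r 0.0111 joint 83.2
  handle top [0.5643 0.0055] 386 124.1
0 scene mark heading 73.5 r 0.0105 joint 91.3
  handle scene [0.5749 0.0039] 375 130.6
11 top mark heading -19.4 r 0.0113 joint -1.6
  handle top [0.5643 0.0055] 387 124.3
11 scene mark heading -11.7 r 0.0112 joint 6.1
  handle scene [0.575  0.0039] 376 130.9
now [0.4986 0.1005 0.1615] psi 90.01 tilt [-0.0062  0.0026 -1.    ] t 30.0 F [ 0.3 -0.6  0. ] w 0.803 ff 0.0 q6 0.12
(0.5675, 0.007, 0.12, 123.0) -> [-0.1248, 0.0922, 0.0545] [-0.0017, -0.0014, -0.1833]
```

Request:
servo_tool:
  plan: [-0.3, -0.124, 0.092, 0.03, -0.0017, -0.0014, -0.183, -0.3, -0.124, 0.092, 0.054, -0.0017, -0.0014, -0.183, -0.3, -0.124, 0.092, 0.054, -0.0017, -0.0014, -0.183, -0.3, -0.124, 0.092, 0.054, -0.0017, -0.0014, -0.183, -0.3, -0.124, 0.092, 0.054, -0.0017, -0.0014, -0.183, -0.3, -0.124, 0.092, 0.054, -0.0017, -0.0014, -0.183]

```text
t: 30.75
position: [0.5674, 0.0077, 0.1217]
tool_rot: [1.508, 2.754, 0.002]
ft_force: [-0.1, 0.2, -0.1]
gripper_width: 0.649
finger_force: 0.0
```

```bash
python3 go.py .5675,.007,.023,123
```

```text
now [0.5674 0.0077 0.1217] psi 122.58 tilt [ 2.2e-03 -1.0e-04 -1.0e+00] t 30.75 F [-0.1  0.2 -0.1] w 0.649 ff 0.0 q6 -0.62
(0.5675, 0.007, 0.023, 123.0) -> [-0.0008, -0.0006, 0.1315] [0.0006, 0.0004, -0.0023]
```

Request:
servo_tool:
  plan: [-0.3, -0.001, -0.0005, 0.06, 0, 0, -0.002, -0.3, -0.001, -0.0005, 0.115, 0, 0, -0.002, -0.3, -0.001, -0.0005, 0.13, 0, 0, -0.002, -0.3, -0.001, -0.0005, 0.13, 0, 0, -0.002, 1, -0.001, -0.0005, 0.13, 0, 0, -0.002, 1, -0.001, -0.0005, 0.13, 0, 0, -0.002, 1, -0.001, -0.0005, 0.13, 0, 0, -0.002, 1, -0.001, -0.0005, 0.13, 0, 0, -0.002]
  newtons: 60

```text
t: 31.75
position: [0.5684, 0.0064, 0.0252]
tool_rot: [1.496, 2.759, 0.003]
ft_force: [-1.8, 0.0, 7.9]
gripper_width: 0.194
finger_force: 59.5
```

```bash
python3 go.py .5600,-.2045,.12,128
```

```text
now [0.5684 0.0064 0.0252] psi 123.07 tilt [ 3.7e-03 -1.0e-04 -1.0e+00] t 31.75 F [-1.8  0.   7.9] w 0.194 ff 59.5 q6 -0.63
(0.56, -0.2045, 0.12, 128.0) -> [-0.2298, -0.1624, -0.1264] [0.0009, 0.0007, -0.0274]
```

Request:
servo_tool:
  plan: [1, 0, 0, -0.08, 0, 0, 0, 1, 0, 0, -0.126, 0, 0, 0, 1, -0.231, -0.161, -0.126, 0.001, 0.001, -0.027, 1, -0.231, -0.161, -0.126, 0.001, 0.001, -0.027, 1, -0.231, -0.161, -0.126, 0.001, 0.001, -0.027, 1, -0.231, -0.161, -0.126, 0.001, 0.001, -0.027, 1, -0.231, -0.161, -0.126, 0.001, 0.001, -0.027, 1, -0.231, -0.161, -0.126, 0.001, 0.001, -0.027]

```text
t: 32.75
position: [0.5609, -0.2036, 0.1182]
tool_rot: [-1.376, -2.821, 0.001]
ft_force: [0.2, 0.7, -3.9]
gripper_width: 0.184
finger_force: 60.3
```

```bash
python3 go.py .5595,-.2064,.07,128
```

```text
now [ 0.5609 -0.2036  0.1182] psi 127.98 tilt [-0.0031  0.0011 -1.    ] t 32.75 F [ 0.2  0.7 -3.9] w 0.184 ff 60.3 q6 -1.07
(0.5595, -0.2064, 0.07, 128.0) -> [-0.0019, -0.0037, 0.0642] [-0.0006, -0.0009, -0.0001]
```

Request:
servo_tool:
  plan: [1, -0.001, -0.003, 0.03, 0, 0, 0, 1, -0.001, -0.003, 0.056, 0, 0, 0, 1, -0.001, -0.003, 0.056, 0, 0, 0, 1, -0.001, -0.003, 0.056, 0, 0, 0]

```text
t: 33.25
position: [0.5599, -0.2064, 0.0768]
tool_rot: [-1.377, -2.821, 0.001]
ft_force: [0.3, -0.2, -2.5]
gripper_width: 0.187
finger_force: 60.3
```

```bash
python3 - <<'E'
from h import *
from go import plan
t=viewer.capture("top");s=viewer.capture("scene");cv2.imwrite("pics/s12.png",s)
cr=lambda im,x,y:cv2.resize(im[y:y+50,x:x+50],(400,400),interpolation=cv2.INTER_CUBIC)
cv2.imwrite("pics/c12.png",np.hstack([cr(t,335,165),cr(s,180,220)]))
plan([(.5595,-.2064,.07,128),(.5595,-.2064,.0492,128)])
E
```

```text
now [ 0.5599 -0.2066  0.077 ] psi 127.95 tilt [-1.7e-03  2.0e-04 -1.0e+00] t 33.35 F [-0.6  0.3 -3.3] w 0.187 ff 60.3 q6 -1.08
(0.5595, -0.2064, 0.07, 128) -> [0.0005, -0.0002, 0.0094] [-0.0004, -0.0004, -0.0003]
(0.5595, -0.2064, 0.0492, 128) -> [0.0005, -0.0002, 0.0371] [-0.0004, -0.0004, -0.0003]
```

View pics/c12.png

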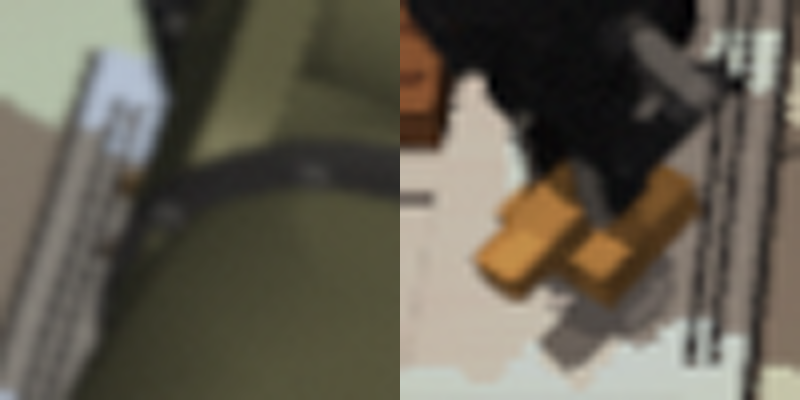

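The handle is held level over the shaft, with the hub near (250,250) in the scene crop frame. I'll descend gently.

Request:
servo_tool:
  plan: [1, 0.0005, 0, 0.01, 0, 0, 0, 1, 0.0005, 0, 0.015, 0, 0, 0, 1, 0.0005, 0, 0.018, 0, 0, 0, 1, 0.0005, 0, 0.021, 0, 0, 0, 1, 0.0005, 0, 0.021, 0, 0, 0]

```text
t: 33.98
position: [0.5593, -0.2066, 0.0603]
tool_rot: [-1.378, -2.821, 0.001]
ft_force: [3.7, -3.1, -4.8]
gripper_width: 0.185
finger_force: 60.0
```

```bash
python3 go.py .5595,-.2064,.0492,128; python3 -c "
from rig import status; s=status.observe(); print(s['wrist_torque'].round(2))"
```

```text
now [ 0.5593 -0.2066  0.0603] psi 127.93 tilt [-2.4e-03  3.0e-04 -1.0e+00] t 33.98 F [ 3.7 -3.1 -4.8] w 0.185 ff 60.0 q6 -1.08
(0.5595, -0.2064, 0.0492, 128.0) -> [0.0001, 0.0004, 0.0148] [-0.0006, -0.0005, -0.0004]
[-0.67 -0.69  0.1 ]
```

Going on the shaft with small lateral force. I'll continue down.

Request:
servo_tool:
  plan: [1, 0.0003, 0, 0.005, 0, 0, 0, 1, 0.0003, 0, 0.009, 0, 0, 0, 1, 0.0003, 0, 0.013, 0, 0, 0, 1, 0.0003, 0, 0.016, 0, 0, 0, 1, 0.0003, 0, 0.016, 0, 0, 0]

```text
t: 34.6
position: [0.5595, -0.2067, 0.0492]
tool_rot: [-1.378, -2.822, 0.002]
ft_force: [1.8, -5.0, 4.1]
gripper_width: 0.192
finger_force: 61.2
```

```bash
python3 go.py .5595,-.2064,.0492,128; python3 -c "
from rig import status; s=status.observe(); print(s['wrist_torque'].round(2))"
```

```text
now [ 0.5595 -0.2067  0.0492] psi 127.94 tilt [-1.2e-03 -5.0e-04 -1.0e+00] t 34.6 F [ 1.8 -5.   4.1] w 0.192 ff 61.2 q6 -1.08
(0.5595, -0.2064, 0.0492, 128.0) -> [0.0004, 0.0002, 0.0] [-0.0004, -0.0001, -0.0003]
[-0.89 -0.31  0.05]
```

Request:
servo_tool:
  plan: [1, 0, 0, 0.0015, 0, 0, 0, 1, 0, 0, 0.0015, 0, 0, 0.05, 1, 0, 0, 0.0015, 0, 0, 0.1, 1, 0, 0, 0.0015, 0, 0, 0.15, 1, 0, 0, 0.0015, 0, 0, 0.2, 1, 0, 0, 0.0015, 0, 0, 0.25, 1, 0, 0, 0.0015, 0, 0, 0.28, 1, 0, 0, 0.0015, 0, 0, 0.28]

```text
t: 35.6
position: [0.5593, -0.207, 0.0491]
tool_rot: [-2.451, -1.965, 0.003]
ft_force: [-6.2, -4.5, 15.8]
gripper_width: 0.187
finger_force: 62.7
```

```bash
python3 go.py .5595,-.2064,.0492,72.2; python3 -c "
from rig import status; s=status.observe(); print(s['wrist_torque'].round(2))"
```

```text
now [ 0.5593 -0.207   0.0491] psi 77.44 tilt [-1.5e-03 -9.0e-04 -1.0e+00] t 35.6 F [-6.2 -4.5 15.8] w 0.187 ff 62.7 q6 -0.2
(0.5595, -0.2064, 0.0492, 72.2) -> [0.0008, 0.0001, -0.0002] [-0.0004, 0.0004, 0.0291]
[-0.85  1.02 -0.05]
```

Request:
servo_tool:
  plan: [1, 0, 0, 0, 0, 0, 0.02, 1, 0, 0, 0, 0, 0, 0.04, 1, 0, 0, 0, 0, 0, 0.06, 1, 0, 0, 0, 0, 0, 0.08, 1, 0, 0, 0, 0, 0, 0.08]

```text
t: 36.22
position: [0.5594, -0.2076, 0.0491]
tool_rot: [2.677, 1.643, -0.003]
ft_force: [-5.4, -9.1, 15.1]
gripper_width: 0.186
finger_force: 62.5
```

```bash
python3 go.py .5595,-.2064,.0492,72.2; python3 -c "
from rig import status; s=status.observe(); print(s['wrist_torque'].round(2))"
```

```text
now [ 0.5594 -0.2076  0.0491] psi 63.08 tilt [-0.0011 -0.0019 -1.    ] t 36.23 F [-5.4 -9.1 15.1] w 0.186 ff 62.5 q6 0.06
(0.5595, -0.2064, 0.0492, 72.2) -> [0.0015, -0.0006, -0.0002] [-0.0001, 0.0007, -0.0506]
[-1.63  0.89  0.1 ]
```

Request:
servo_tool:
  plan: [1, 0, 0, 0, 0, 0, 0.015, 1, 0, 0, 0, 0, 0, 0.03, 1, 0, 0, 0, 0, 0, 0.045, 1, 0, 0, 0, 0, 0, 0.045]

```text
t: 36.72
position: [0.5586, -0.2078, 0.049]
tool_rot: [2.786, 1.451, -0.006]
ft_force: [-12.9, -9.7, 18.7]
gripper_width: 0.185
finger_force: 63.0
```

```bash
python3 go.py .5595,-.2064,.0492,72.2; python3 -c "
from rig import status; s=status.observe(); print(s['wrist_torque'].round(2))"
```

```text
now [ 0.5586 -0.2078  0.049 ] psi 55.01 tilt [-0.0031 -0.0018 -1.    ] t 36.73 F [-12.9  -9.7  18.7] w 0.185 ff 63.0 q6 0.2
(0.5595, -0.2064, 0.0492, 72.2) -> [0.0022, -0.0, -0.0002] [-0.0006, 0.001, -0.0955]
[-1.81  2.16  0.3 ]
```

Request:
servo_tool:
  plan: [1, 0, 0, 0, 0, 0, 0.015, 1, 0, 0, 0, 0, 0, 0.03, 1, 0, 0, 0, 0, 0, 0.03]

```text
t: 37.1
position: [0.5584, -0.2077, 0.049]
tool_rot: [2.851, 1.319, -0.006]
ft_force: [-13.9, -10.5, 19.6]
gripper_width: 0.187
finger_force: 63.5
```

```bash
python3 go.py .5595,-.2064,.0492,72.2; python3 -c "
from rig import status; s=status.observe(); print(s['wrist_torque'].round(2))"
```

```text
now [ 0.5584 -0.2077  0.049 ] psi 49.65 tilt [-0.0037 -0.0018 -1.    ] t 37.1 F [-13.9 -10.5  19.6] w 0.187 ff 63.5 q6 0.29
(0.5595, -0.2064, 0.0492, 72.2) -> [0.0022, -0.0, -0.0002] [-0.0007, 0.0011, -0.1253]
[-1.66  2.45  0.75]
```

Request:
servo_tool:
  plan: [-0.1, 0, 0, 0, 0, 0, 0, -0.3, 0, 0, 0, 0, 0, 0, -0.3, 0, 0, 0, 0, 0, 0, -0.3, 0, 0, -0.03, 0, 0, 0, -0.3, 0, 0, -0.1, 0, 0, 0, -0.3, 0, 0, -0.18, 0, 0, 0, -0.3, 0, 0, -0.18, 0, 0, 0]

```text
t: 37.98
position: [0.561, -0.2067, 0.1871]
tool_rot: [2.847, 1.317, 0.005]
ft_force: [0.1, -0.0, -0.2]
gripper_width: 0.652
finger_force: 0.0
```

```bash
python3 go.py .42,.08,.2,60
```

```text
now [ 0.561  -0.2067  0.1871] psi 49.66 tilt [ 0.0046 -0.0024 -1.    ] t 37.98 F [ 0.1 -0.  -0.2] w 0.652 ff 0.0 q6 0.29
(0.42, 0.08, 0.2, 60.0) -> [0.1696, -0.3907, -0.0189] [0.0016, -0.0002, -0.0575]
```

Request:
servo_tool:
  plan: [-0.3, 0.17, -0.39, -0.02, 0, 0, 0, -0.3, 0.17, -0.39, -0.02, 0, 0, 0, -0.3, 0.17, -0.39, -0.02, 0, 0, 0, -0.3, 0.17, -0.39, -0.02, 0, 0, 0, -0.3, 0.17, -0.39, -0.02, 0, 0, 0, -0.3, 0.17, -0.39, -0.02, 0, 0, 0, -0.3, 0.17, -0.39, -0.02, 0, 0, 0]

```text
t: 38.85
position: [0.4191, 0.0804, 0.1975]
tool_rot: [-2.849, -1.32, 0.005]
ft_force: [-0.4, -0.0, 0.1]
gripper_width: 0.649
finger_force: 0.0
```

```bash
python3 - <<'E'
from look import *
look("13")
t=cv2.imread("pics/top13.png");s=cv2.imread("pics/scene13.png")
for n,im in(("top",t),("scene",s)):
    hs=cv2.cvtColor(im,cv2.COLOR_BGR2HSV)
    hm=cv2.inRange(hs,(20,70,90),(34,255,255)) if n=="top" else cv2.inRange(hs,(10,130,60),(24,255,255))
    c=proj(n,[.5565,-.2066,.05])[0].astype(int);m=np.zeros_like(hm);m[c[1]-25:c[1]+25,c[0]-22:c[0]+25]=hm[c[1]-25:c[1]+25,c[0]-22:c[0]+25]
    for o in rects(n,m,.058,20): print("handle",n,o["c"].round(4),o["uv"],o["area"],round(float(o["pca"]),1))
cr=lambda im,x,y:cv2.resize(im[y:y+50,x:x+50],(400,400),interpolation=cv2.INTER_CUBIC)
cv2.imwrite("pics/c13.png",np.hstack([cr(t,335,165),cr(s,180,220)]))
E
```

```text
top 0.038 [ 0.4263 -0.3278] [ 0.4264 -0.3278] [38. 62.] 162.7
top 0.038 [ 0.4481 -0.259 ] [ 0.4481 -0.259 ] [38. 62.] 162.0
top 0.038 [ 0.5072 -0.3559] [ 0.5069 -0.3557] [38. 61.] 161.1
scene 0.054 [0.4948 0.2572] [0.4952 0.2536] [38. 57.] 146.8
scene 0.038 [ 0.5548 -0.2146] [ 0.5532 -0.2091] [93. 51.] 55.0
scene 0.038 [ 0.5056 -0.3569] [ 0.5061 -0.3572] [39. 59.] 161.4
scene 0.038 [ 0.4464 -0.2604] [ 0.4472 -0.2604] [40. 61.] 162.5
scene 0.038 [ 0.425  -0.3287] [ 0.4257 -0.3289] [38. 61.] 162.2
handle top [ 0.5558 -0.2048] [360.5106383  190.26329787] 376 55.3
handle scene [ 0.568  -0.2094] [204.51058824 251.10588235] 425 46.8
```

View pics/c13.png

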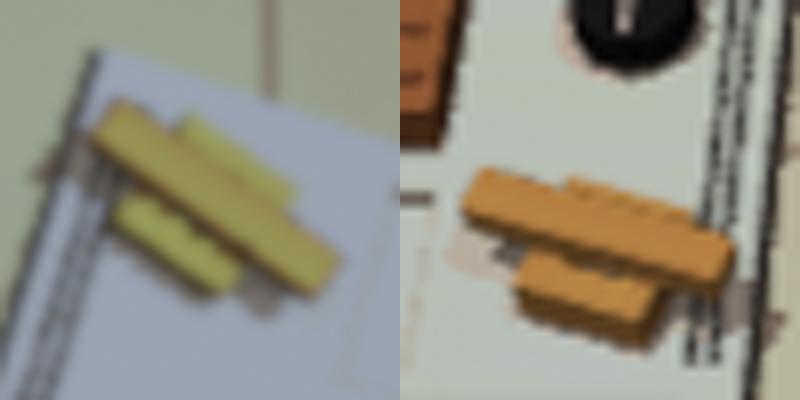

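The crop shows the handle on the shaft, upright, with the bar from (348,179) to (376,200) in the top view. I'll check its height and angle before handing in.

```bash
python3 - <<'E'
from h import *
f=lambda P,o:(np.array(P,float)+.5)/8-.5+o
top=f([(125,100),(93,135),(343,258),(312,297)],(335,165))   # bar-top corners
sc=f([(87,168),(65,205),(335,236),(316,270)],(180,220))
for n,q in(("top",top),("scene",sc)):
    P=plane(n,q,.058);d=P[2:].mean(0)-P[:2].mean(0);print(n,P.mean(0).round(4),np.linalg.norm(d).round(4),np.degrees(np.arctan2(d[1],d[0])).round(1)%180)
print(tri(sc.mean(0),top.mean(0)))
E
```

```text
top [ 0.5586 -0.2082  0.058 ] 0.0867 54.0
scene [ 0.5558 -0.2069  0.058 ] 0.0854 55.4
(array([ 0.55804789, -0.20707871,  0.0611387 ]), [0.00048459076698203276, 0.00048459076698207526])
```

```bash
python3 -c "
from rig import ticket; print(ticket.sign_off())"
```

```text
the job is handed in; nothing more can be done
None
```

I handed the job in at about 39 s: three cedar blocks (all that were on the turntable) are seated flat, the cap is tight, and the T-handle is home on the shaft, turned clockwise to its stop; seating the first block took a few tries, with up to 56 N at the wrist.

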